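Clean the squaring jig, knock up a spacer pack flush and lock it with the keeper

ROBOT

A 6-joint arm with a two-finger parallel gripper is mounted at the origin on a cart in front of the work surface, level with it; the furniture and walls round the work are solid. World frame = base frame: x ahead of the robot, y to its left, z up, the work surface at z = 0. Lengths are in mm, angles in rad, forces in N, time in s.
With the tool pointing down it reaches from about 275 to 750 mm from the base axis. Payload 10.2 kg.
Tool frame: the origin (TCP) lies midway between the tips of the shut fingers; the grasp point (between the pads) lies 19 mm behind it; z points along the fingers, y is the line along which they close (so a half turn about z gives the same grasp; the last joint's range is limited). The gripper opens to 85 mm and grips with 20 to 120 N. Pads are 22 mm wide; open, the fingers measure 114 mm over their backs; the gripper's body (76 mm by 85 mm) begins 54 mm behind the grasp point. The pads swing forward as they close: fully open they stand 13 mm farther back than shut.
Start: joints at [-0.223, 0.313, 1.498, -0, 1.331, -0.223], TCP at [525.006, -0.013, 231.294] pointing down, gripper open.
Joint ranges: [-2.94, 2.94], [-0.97, 2.17], [0.19, 2.56], [-1.23, 4.37], [0.02, 3.11], [-2.88, 2.88]. Speed limits (rad/s): [2.39, 2.39, 3.01, 3.14, 3.14, 3.14].

INTERFACE

Orientations are given as a unit quaternion [w, x, y, z].
In Python, from rig import ctrl gives the robot as it stands.
- The arm moves only by the tool send_rows, never from a script. Its argument "targets" is a list of rows, each a list of 7 numbers: the closure, from -1 (fully open) to 1 (shut), so that 0 is half open, then the shift along the tool's x, y, z in m, then the turn, a rotation vector about the tool's x, y, z in rad. In form: [[claw, dx, dy, dz, ax, ay, az], ...]. A call has exactly 10 rows; each row shifts and turns the commanded pose from where the row before left it, along the tool's axes as they then stand; what a row does not reach is not made up. A row lasts 1/8 s, in which the tool goes at most 62.5 mm and 10.7 degrees, less where a joint would pass 70% of its speed; a pose out of reach is approached as far as the arm can. A call with a gripper value outside its range is refused whole. The fingers move at their own pace and stop on an object; "squeeze" is the grip in N (left out, the last holds). Time passes only in rows, so rows that do not move let the fingers close, or fill a call up. It gives the time, the measured TCP pose, the force, the opening and the grip force at its end, in the units of the state.
- ctrl.sense(): the state, without advancing time (a new reading comes with each control period).
- ctrl.capture(name): name is "side" or "top"; returns a dict with "img" (480x640x3 uint8, red, green, blue), "camera_matrix" (3x3 intrinsics, pixels), "k1" (the pictures are not rectified: a ray, as slopes to the right and down, at radius r is drawn at 1 + k1 r^2 times it, then the intrinsics apply), "R" (3x3) and "t" (3): a world point X has camera coordinates R X + t. Camera axes: x right, y down, z forward; pixel columns grow to the right and rows downward; lengths in mm; the calibration is good to about 2 mm. A picture is of the moment at which its call begins. There is no depth.
- ctrl.finish_job(): hands the job in; it is judged then, once.
Trained networks look in a picture, given as the dict that the camera call returned (one of the last four; its "shot" number tells which), for a name from the list of things; names that differ only in an ending like _2 or _b are one class to them, and where a whole thing is asked for, a point or a joint stands for the part that bears it (a point fixed in the world has none). Each returns a list of dicts, best first, with "score" (0 to 1); they miss things now and then, are a little off and sometimes report something else, mostly with a low value. They report only what shows in the picture. A call takes as long as a camera call.
- ctrl.boxes_of(query, picture): "extent" ([left, top, width, height] in pixels, round what is visible of it).
- ctrl.landmark_of(query, picture): "point" ([column, row] in pixels: a listed point, or the origin of a listed thing).
The state is a dict: "time_s": time; "joints": joint angles; "dq": joint speeds; "tau": joint torques, N m; "eef_pos": TCP position; "ee_rot": TCP orientation; "force": force on the tool from outside, world axes, zero at the start; "wrist_torque": the same for the moment, N m; "grip_width": opening from 0.0 (shut) to 1.0 (fully open); "grip_force": force on a finger pad.
Only numpy, scipy, OpenCV 4.12 (cv2) and the standard library are available. Lean on these libraries where they do the work, as an engineer would, in place of code of your own. Each camera call takes 0.05 s, during which the arm holds its last target. There are 200 camera calls.

TASK

Make up the spacer pack ready for tacking: with the scraper block (not the fingers) sweep the slag chips off the bed of the squaring jig into the chip tray at its open end, then lay all the aluminium spacer plates from the bench in one flat stack on the bed and tap the stack up tight against the back fence and the end stop, so that all its edges are flush. Then lift the keeper plate out of its parking gap behind the fence and lower it fully down into the two slotted posts in front of the pack. Finish with the scraper block standing upright on the bench beside the jig, and leave the other things on the bench where they are.

Things in the scene. Friction and masses are not known exactly. Their poses are not given: they have to be found in the camera images.
- jig: Squaring jig, fixed. Origin at bench level under its bed; +x points to the back fence, +y to the end stop, z up. Bed: flat steel, top at z = 34 mm, x -76 to 76, y -82 to 78 mm. Open at the front (-x), and at the -y end between the fence and the post there (x -17 to 44), beyond which the chip tray lies.
- fence (a point): Middle of the back fence's face at bed level (axes of the jig): jig x = 44, y = 4, z = 34 mm. The fence is 12 mm thick, 104 mm long (jig y -48 to 56) and 30 mm high above the bed.
- stop (a point): Middle of the end stop's face at bed level (axes of the jig): jig x = 23, y = 56, z = 34 mm. The stop is 12 mm thick, spans jig x -10 to 56 and stands 30 mm above the bed.
- park (a point): Middle of the parking gap behind the fence, on the bed (axes of the jig): jig x = 60, y = 4, z = 34 mm. The gap is 8 mm wide, between the back of the fence (x = 56) and two lugs 7 mm thick and 30 mm high.
- nest (a point): Point on the bed (axes of the jig) where the origin of the lowest plate lies when the pack is home: jig x = 12, y = 4, z = 34 mm. A plate home touches the back fence with one long edge and the end stop with one short edge.
- slot (a point): On the bed (axes of the jig), jig x = -26, y = -1 mm: the keeper's origin when fully down. Two posts, 34 mm above the bed, x -38 to -17, y 60 to 74 and -76 to -62, have facing slots 10 mm wide (x -31 to -21), 138 mm apart from bottom to bottom. With the pack home, 3 mm remain between it and a keeper centred in its slots.
- tray (a point): Centre of the floor of the aluminium chip tray fixed along the -y end of the bed (axes of the jig): jig x = 10, y = -105, z = 3 mm. Inside 98 mm along x, 43 mm along y; its floor is 31 mm below the bed, its outer walls end at z = 22 mm.
- keeper: Keeper plate, upright loose steel plate, 0.3 kg: 6 mm thick (its x), 134 mm long (its y), 40 mm high, with a tapered foot; on top, in the middle, a dark grip tab 12 mm thick (x), 44 mm long (y), from z = 40 to 72 mm. Origin at the middle of its underside. Symmetrical end for end. At the start it stands on the bed in the parking gap behind the fence; it may lean a little there.
- scraper: Scraper block, 0.18 kg, standing on the bench: steel-shod hardwood foot 50 mm (its x) x 30 mm (its y) x 20 mm high, with an upright wooden grip 42 x 16 mm (16 along y) from z = 20 to 78 mm. Origin at the middle of its underside; its long faces (+y and -y) are both scraping faces.
- plate_1: Aluminium spacer plate 64 mm (its x) x 104 mm (its y) x 6 mm thick with two 13 mm bolt holes, 0.15 kg, lying flat on the bench to the left of the jig at the start. Origin at the middle of its underside. There are 3 or 4 plates, all alike.
- plate_2: Aluminium spacer plate 64 mm (its x) x 104 mm (its y) x 6 mm thick with two 13 mm bolt holes, 0.15 kg, lying flat on the bench to the left of the jig at the start. Origin at the middle of its underside. There are 3 or 4 plates, all alike.
- plate_3: Aluminium spacer plate 64 mm (its x) x 104 mm (its y) x 6 mm thick with two 13 mm bolt holes, 0.15 kg, lying flat on the bench to the left of the jig at the start. Origin at the middle of its underside. There are 3 or 4 plates, all alike.
- plate_4: Aluminium spacer plate 64 mm (its x) x 104 mm (its y) x 6 mm thick with two 13 mm bolt holes, 0.15 kg, lying flat on the bench to the left of the jig at the start. Origin at the middle of its underside. There are 3 or 4 plates, all alike.
- chip_1: Dark slag chip, an irregular lump about 15 x 10 x 8 mm, 12 g, lying on the jig's bed at the start; origin on its underside as it first lay. There are 3 to 5 chips.
- chip_2: Dark slag chip, an irregular lump about 12 x 12 x 9 mm, 12 g, lying on the jig's bed at the start; origin on its underside as it first lay. There are 3 to 5 chips.
- chip_3: Dark slag chip, an irregular lump about 17 x 9 x 8 mm, 12 g, lying on the jig's bed at the start; origin on its underside as it first lay. There are 3 to 5 chips.
- chip_4: Dark slag chip, an irregular lump about 11 x 10 x 9 mm, 12 g, lying on the jig's bed at the start; origin on its underside as it first lay. There are 3 to 5 chips.
- chip_5: Dark slag chip, an irregular lump about 13 x 10 x 8 mm, 12 g, lying on the jig's bed at the start; origin on its underside as it first lay. There are 3 to 5 chips.
- coupon: Small steel test coupon with a weld bead, 30 x 70 x 13 mm, lying on the bench; not part of the job.
- centre_punch: Centre punch, 112 mm long, lying on the bench; not part of the job.
- soapstone: Soapstone holder, 114 mm long, lying on the bench; not part of the job.

How it is judged (in metres and radians):
On the way, in this order (a step that is already met when the one before it is completed fails the run):
1. all slag chips lie in the chip tray (x of chip_1 in the frame of tray between -0.052 and 0.052 m and y of chip_1 in the frame of tray between -0.024 and 0.026 m and z of chip_1 in the frame of tray between -0.003 and 0.024 m and x of chip_2 in the frame of tray between -0.052 and 0.052 m and y of chip_2 in the frame of tray between -0.024 and 0.026 m and z of chip_2 in the frame of tray between -0.003 and 0.024 m and x of chip_3 in the frame of tray between -0.052 and 0.052 m and y of chip_3 in the frame of tray between -0.024 and 0.026 m and z of chip_3 in the frame of tray between -0.003 and 0.024 m and x of chip_4 in the frame of tray between -0.052 and 0.052 m and y of chip_4 in the frame of tray between -0.024 and 0.026 m and z of chip_4 in the frame of tray between -0.003 and 0.024 m and x of chip_5 in the frame of tray between -0.052 and 0.052 m and y of chip_5 in the frame of tray between -0.024 and 0.026 m and z of chip_5 in the frame of tray between -0.003 and 0.024 m), for 0.2 s.
2. every plate lies in one stack on the bed, flush against the back fence and the end stop (x of plate_1 in the frame of nest between -0.002 and 0.0015 m and y of plate_1 in the frame of nest between -0.0025 and 0.0015 m and z of plate_1 in the frame of nest between -0.003 and 0.0215 m and angle between the y axis of each of plate_1, plate_2, plate_3, plate_4 and the y axis of nest, either way round below 0.04 rad and angle between each of plate_1, plate_2, plate_3, plate_4's own z axis and vertical below 0.05 rad and x of plate_2 in the frame of nest between -0.002 and 0.0015 m and y of plate_2 in the frame of nest between -0.0025 and 0.0015 m and z of plate_2 in the frame of nest between -0.003 and 0.0215 m and x of plate_3 in the frame of nest between -0.002 and 0.0015 m and y of plate_3 in the frame of nest between -0.0025 and 0.0015 m and z of plate_3 in the frame of nest between -0.003 and 0.0215 m and x of plate_4 in the frame of nest between -0.002 and 0.0015 m and y of plate_4 in the frame of nest between -0.0025 and 0.0015 m and z of plate_4 in the frame of nest between -0.003 and 0.0215 m), for 0.2 s.
At the end, for the whole second after the job is handed in: Chips in the tray; every plate flat in the stack, within 2 mm of the back fence and 2.5 mm of the end stop, turned under 0.04 rad; keeper in both posts, foot within 4 mm of the bed; scraper block upright on the bench, off the jig and its tray; keeper and scraper at rest (all of step 1 and all of step 2 and x of keeper in the frame of slot between -0.004 and 0.004 m and y of keeper in the frame of slot between -0.005 and 0.005 m and z of keeper in the frame of slot between -0.003 and 0.004 m and angle between keeper's own z axis and vertical below 0.18 rad and angle between the y axis of keeper and the y axis of slot, either way round below 0.06 rad and height (world z) of scraper below 0.006 m and angle between scraper's own z axis and vertical below 0.1 rad and horizontal distance between scraper and jig above 0.1 m and not (x of scraper in the frame of tray between -0.06 and 0.06 m and y of scraper in the frame of tray between -0.03 and 0.03 m) and linear speed of each of keeper, scraper below 0.01 m/s); the robot touches nothing.
It fails at once if a slag chip is touched with the fingers (contact force between the fingers and chip_1 above 0.5 N or contact force between the fingers and chip_2 above 0.5 N or contact force between the fingers and chip_3 above 0.5 N or contact force between the fingers and chip_4 above 0.5 N or contact force between the fingers and chip_5 above 0.5 N).
It fails at once if a bystanding tool or coupon is moved more than 4 cm (distance of any of coupon, centre_punch, soapstone from where it was at the start of the episode above 0.04 m).
Of plate_1, plate_2, plate_3, plate_4 only 3 to 4 are there at a start; the rules pass over those that are not, and their reading is None.
Of chip_1, chip_2, chip_3, chip_4, chip_5 only 3 to 5 are there at a start; the rules pass over those that are not, and their reading is None.
At some moment in a run one of plate_1, plate_2, plate_3, plate_4 may be knocked a few centimetres aside while the robot is not near it.
It also fails if it takes over 210 s, if anything falls off the work surface, if the arm or the gripper's body presses on something with over 40 N, if the wrist force passes 120 N, or if a joint passes its speed limit or range.

## Working session

There is one attempt and no reset: what is moved stays moved. The work goes in short steps, Python scripts to look and compute and a tool call to move; the robot and the scene stay as the last step left them, time stands still between calls to the robot, and variables do not carry over. Pictures are saved under pics/ and viewed, at most 14 in all, crops included, and the job is handed in when it is done.

Besides the shell and the picture viewer there is one more tool, called after "Call:" by a JSON object that holds its "fn" and its "kwargs". send_rows: Moves the arm, as the interface text tells. Its arguments: {"type":"object","properties":{"targets":{"type":"array"},"squeeze":{"type":"number"}},"required":["targets"]}

```bash
ls; mkdir -p pics; cat > h.py <<'E'
import numpy as np, cv2
from rig import ctrl
def save(p,n): cv2.imwrite('pics/'+n,p['img'][:,:,::-1])
def undist(p,uv):
    K=np.array(p['camera_matrix']);k=p['k1']
    d=np.array([(uv[0]-K[0,2])/K[0,0],(uv[1]-K[1,2])/K[1,1]]);s=d.copy()
    for _ in range(20): s=d/(1+k*(s@s))
    return s
def world(p,uv,z):
    s=undist(p,uv);R=np.array(p['R']);t=np.array(p['t'])
    d=R.T@np.array([s[0],s[1],1]);c=-R.T@t
    return c+d*(z-c[2])/d[2]
def proj(p,X):
    K=np.array(p['camera_matrix']);X=np.atleast_2d(X).astype(float)
    c=X@np.array(p['R']).T+np.array(p['t']);s=c[:,:2]/c[:,2:]
    s=s*(1+p['k1']*(s**2).sum(1,keepdims=True))
    return s*[K[0,0],K[1,1]]+[K[0,2],K[1,2]]
def st():
    s=ctrl.sense();print({k:np.round(s[k],3).tolist() for k in('time_s','eef_pos','ee_rot','force','grip_width','grip_force')})
E
python3 - <<'E'
from h import *
st()
zs=dict(jig=0,fence=34,stop=34,park=34,nest=34,slot=34,tray=3,keeper=34,scraper=0,plate_1=0,chip_1=34,coupon=0,centre_punch=5,soapstone=5)
for c in('top','side'):
    p=ctrl.capture(c);save(p,c+'0.png')
    print(c,np.round(-np.array(p['R']).T@p['t']),np.round(p['R'],2).tolist(),p['k1'])
    for q,z in zs.items():
        for r in ctrl.landmark_of(q,p)[:6]:
            if r['score']>.2: print(q,round(r['score'],2),np.round(r['point']).tolist(),np.round(world(p,r['point'],z)).tolist())
E
```

```text
pics
{'time_s': 0.0, 'eef_pos': [524.754, 0.036, 230.726], 'ee_rot': [-0.001, 0.707, 0.707, -0.0], 'force': [0.888, 0.109, -0.193], 'grip_width': 1.001, 'grip_force': 0.0}
top [ 387.  166. 1289.] [[0.02, -1.0, 0.0], [-0.99, -0.02, -0.13], [0.13, -0.0, -0.99]] -0.134228690867669
jig 0.67 [373.0, 245.0] [543.0, 51.0, 0.0]
fence 0.88 [371.0, 227.0] [577.0, 60.0, 34.0]
fence 0.72 [215.0, 281.0] [453.0, 395.0, 34.0]
stop 0.73 [348.0, 232.0] [565.0, 109.0, 34.0]
stop 0.21 [383.0, 236.0] [557.0, 34.0, 34.0]
park 0.6 [375.0, 215.0] [604.0, 51.0, 34.0]
park 0.29 [370.0, 223.0] [585.0, 62.0, 34.0]
nest 0.84 [371.0, 237.0] [555.0, 59.0, 34.0]
slot 0.63 [373.0, 255.0] [515.0, 55.0, 34.0]
tray 0.75 [421.0, 244.0] [546.0, -55.0, 3.0]
keeper 0.62 [381.0, 219.0] [595.0, 37.0, 34.0]
keeper 0.62 [215.0, 282.0] [451.0, 395.0, 34.0]
keeper 0.6 [277.0, 287.0] [443.0, 261.0, 34.0]
keeper 0.38 [373.0, 218.0] [598.0, 55.0, 34.0]
scraper 0.85 [344.0, 180.0] [690.0, 118.0, 0.0]
plate_1 0.92 [277.0, 285.0] [448.0, 264.0, 0.0]
plate_1 0.71 [216.0, 281.0] [456.0, 400.0, 0.0]
chip_1 0.55 [379.0, 236.0] [557.0, 41
[... 1160 characters left out ...]
72.0] [688.0, 111.0, 0.0]
plate_1 0.75 [220.0, 237.0] [451.0, 391.0, 0.0]
plate_1 0.74 [240.0, 264.0] [450.0, 268.0, 0.0]
plate_1 0.66 [277.0, 222.0] [589.0, 395.0, 0.0]
plate_1 0.49 [337.0, 289.0] [581.0, 102.0, 0.0]
plate_1 0.32 [367.0, 287.0] [633.0, 79.0, 0.0]
plate_1 0.21 [352.0, 285.0] [612.0, 98.0, 0.0]
chip_1 0.51 [355.0, 300.0] [567.0, 17.0, 34.0]
chip_1 0.43 [347.0, 290.0] [571.0, 49.0, 34.0]
chip_1 0.42 [345.0, 296.0] [558.0, 36.0, 34.0]
chip_1 0.35 [338.0, 295.0] [549.0, 45.0, 34.0]
coupon 0.63 [358.0, 256.0] [676.0, 182.0, 0.0]
centre_punch 0.48 [228.0, 213.0] [502.0, 479.0, 5.0]
soapstone 0.77 [457.0, 338.0] [684.0, -124.0, 5.0]
soapstone 0.75 [241.0, 264.0] [449.0, 262.0, 5.0]
```

View pics/top0.png

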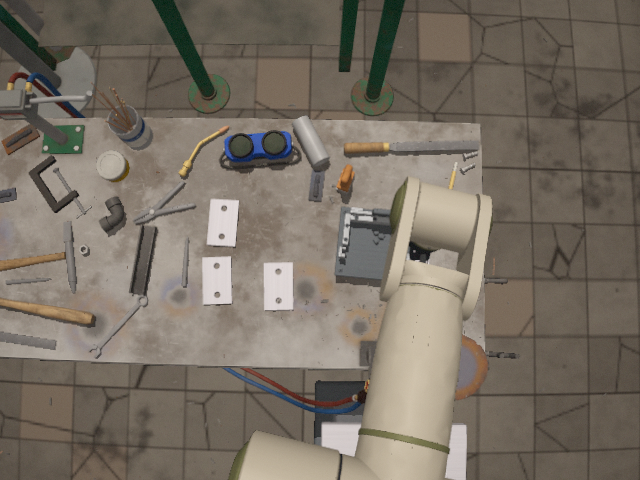

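View pics/side0.png

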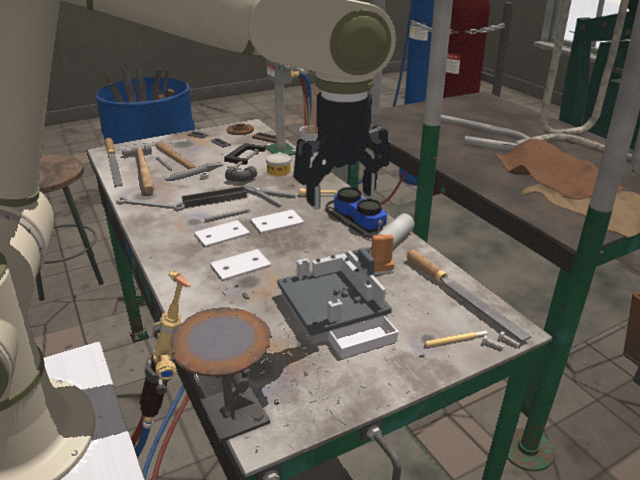

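Call:
{"fn": "send_rows", "kwargs": {"targets": [[-1,0.04,0,0,0,0,0],[-1,0.04,0,0,0,0,0],[-1,0.04,0,0,0,0,0],[-1,0.04,0,0,0,0,0],[-1,0.04,0,0,0,0,0],[-1,0.04,0,0,0,0,0],[-1,0.04,0,0,0,0,0],[-1,0,0,0,0,0,0],[-1,0,0,0,0,0,0],[-1,0,0,0,0,0,0]]}}

```text
time_s: 2.75
eef_pos: [525.2, 279.1, 231.4]
ee_rot: [0.0, 0.708, 0.707, -0.0]
force: [-0.6, -0.0, -0.2]
grip_width: 1.001
grip_force: 0.0
```

```bash
python3 - <<'E'
from h import *
st()
zs=dict(jig=0,fence=34,stop=34,park=34,nest=34,slot=34,tray=3,keeper=34,scraper=0,chip_1=34)
ims=[]
for c in('top','side'):
    p=ctrl.capture(c);save(p,c+'1.png')
    for q,z in zs.items():
        for r in ctrl.landmark_of(q,p)[:6]:
            if r['score']>.3: print(c,q,round(r['score'],2),np.round(r['point']).tolist(),np.round(world(p,r['point'],z)).tolist())
    a=p['img'][165:295,325:455] if c=='top' else p['img'][225:365,265:415]
    ims.append(cv2.resize(a,(400,400),interpolation=cv2.INTER_CUBIC))
cv2.imwrite('pics/jig1.png',np.hstack(ims)[:,:,::-1])
E
```

```text
{'time_s': 2.75, 'eef_pos': [525.228, 279.104, 231.393], 'ee_rot': [0.0, 0.708, 0.707, -0.0], 'force': [-0.626, -0.011, -0.186], 'grip_width': 1.001, 'grip_force': 0.0}
top jig 0.8 [375.0, 245.0] [541.0, 46.0, 0.0]
top fence 0.66 [371.0, 224.0] [584.0, 60.0, 34.0]
top stop 0.82 [351.0, 234.0] [562.0, 103.0, 34.0]
top stop 0.43 [374.0, 257.0] [511.0, 53.0, 34.0]
top park 0.98 [372.0, 216.0] [601.0, 58.0, 34.0]
top nest 0.72 [372.0, 239.0] [551.0, 56.0, 34.0]
top slot 0.61 [376.0, 254.0] [519.0, 49.0, 34.0]
top slot 0.57 [375.0, 215.0] [603.0, 50.0, 34.0]
top tray 0.86 [419.0, 243.0] [549.0, -52.0, 3.0]
top keeper 0.65 [383.0, 220.0] [594.0, 33.0, 34.0]
top scraper 0.58 [343.0, 179.0] [691.0, 121.0, 0.0]
top scraper 0.31 [188.0, 261.0] [499.0, 466.0, 0.0]
top chip_1 0.6 [375.0, 243.0] [543.0, 50.0, 34.0]
top chip_1 0.54 [381.0, 235.0] [561.0, 37.0, 34.0]
top chip_1 0.41 [376.0, 232.0] [566.0, 47.0, 34.0]
top chip_1 0.37 [392.0, 232.0] [567.0, 14.0, 34.0]
side jig 0.95 [330.0, 309.0] [539.0, 54.0, 0.0]
side jig 0.63 [340.0, 288.0] [587.0, 102.0, 0.0]
side fence 0.59 [380.0, 270.0] [657.0, 75.0, 34.0]
side stop 0.74 [360.0, 256.0] [652.0, 137.0, 34.0]
side stop 0.73 [329.0, 274.0] [567.0, 109.0, 34.0]
side park 0.74 [363.0, 282.0] [610.0, 59.0, 34.0]
side nest 0.57 [339.0, 287.0] [562.0, 65.0, 34.0]
side slot 0.78 [317.0, 297.0] [513.0, 56.0, 34.0]
side tray 0.9 [361.0, 337.0] [545.0, -40.0, 3.0]
side keeper 0.96 [368.0, 287.0] [608.0, 40.0, 34.0]
side scraper 0.68 [354.0, 288.0] [609.0, 89.0, 0.0]
side scraper 0.58 [382.0, 269.0] [692.0, 118.0, 0.0]
side chip_1 0.63 [342.0, 297.0] [552.0, 35.0, 34.0]
side chip_1 0.61 [347.0, 291.0] [569.0, 48.0, 34.0]
side chip_1 0.42 [356.0, 301.0] [569.0, 14.0, 34.0]
```

View pics/jig1.png

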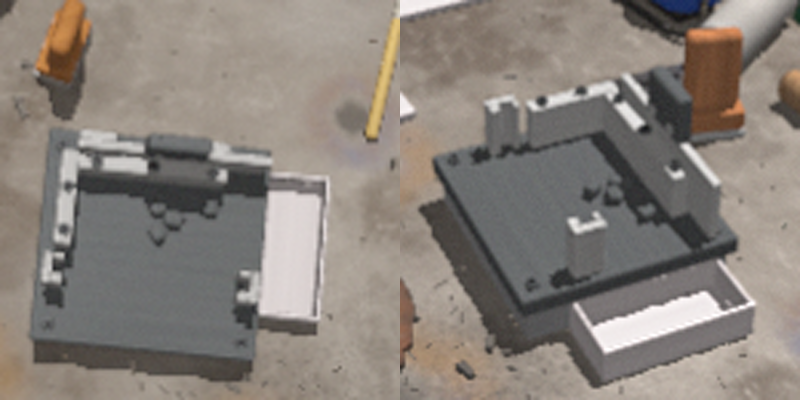

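```bash
cat >> h.py <<'E'
class P(dict): pass
def load(n):
    import pickle; return pickle.load(open(n,'rb'))
def J(pose,X):
    X=np.atleast_2d(X).astype(float);x,y,a=pose;c,s=np.cos(a),np.sin(a)
    return np.c_[x+c*X[:,0]-s*X[:,1],y+s*X[:,0]+c*X[:,1],X[:,2]]
def box(x0,x1,y0,y1,z0,z1):
    v=[(x,y,z) for x in(x0,x1) for y in(y0,y1) for z in(z0,z1)]
    return [(v[i],v[j]) for i,j in((0,1),(2,3),(4,5),(6,7),(0,2),(1,3),(4,6),(5,7),(0,4),(1,5),(2,6),(3,7))]
def draw(p,edges,pose,roi,S,col):
    x0,y0,x1,y1=roi;im=cv2.resize(p['img'][y0:y1,x0:x1],None,fx=S,fy=S,interpolation=cv2.INTER_CUBIC)
    for a,b in edges:
        q=(proj(p,J(pose,[a,b]))-[x0,y0]+.5)*S
        cv2.line(im,*[tuple(int(v) for v in r) for r in q],col,1)
    return im
E
python3 - <<'E'
from h import *
import pickle
from scipy.optimize import least_squares
ps={c:ctrl.capture(c) for c in('top','side')}
pickle.dump(ps,open('p1.pkl','wb'))
o=[]
for X,c in[((76,78,34),(52,130)),((-76,78,34),(33,338)),((-76,-82,34),(253,357))]: o.append(('top',X,(325+c[0]/3.077-.3,165+c[1]/3.077-.3)))
for X,c in[((-76,78,34),(35,155)),((-76,-82,34),(125,300)),((76,-82,34),(337,240))]: o.append(('side',X,(265+c[0]/2.667-.3,225+c[1]/2.857-.3)))
f=lambda v:np.concatenate([proj(ps[c],J(v,X))[0]-uv for c,X,uv in o])
r=least_squares(f,[545,54,0]);print(r.x,np.round(r.fun,1))
for c in ps:
  g=lambda v:np.concatenate([proj(ps[c],J(v,X))[0]-uv for k,X,uv in o if k==c]);print(c,least_squares(g,r.x).x)
E_=box(-76,76,-82,78,34,34)+box(44,56,-48,56,34,64)+box(-38,-17,60,74,34,68)+box(-38,-17,-76,-62,34,68)+box(-10,56,56,68,34,64)
a=draw(ps['top'],E_,r.x,(325,190,425,290),4,(255,0,0));b=draw(ps['side'],E_,r.x,(270,245,410,345),4,(255,0,0))
# keep within 800 wide
b=cv2.resize(b,(400,400*b.shape[0]//b.shape[1])) if 0 else b[:400,:]
im=np.hstack([a,b])[:, :]; im=cv2.resize(im,(800,int(im.shape[0]*800/im.shape[1])))
cv2.imwrite('pics/fit1.png',im[:,:,::-1])
E
```

```text
[ 5.42611450e+02  5.45670607e+01 -8.03445018e-02] [-0.9 -1.8 -1.3 -0.4  0.8  0.5 -1.1  0.8 -0.8  1.8  1.4 -0.4]
top [ 5.41555487e+02  5.35695117e+01 -7.55363543e-02]
side [ 5.44432779e+02  5.63299183e+01 -9.17127462e-02]
```

View pics/fit1.png

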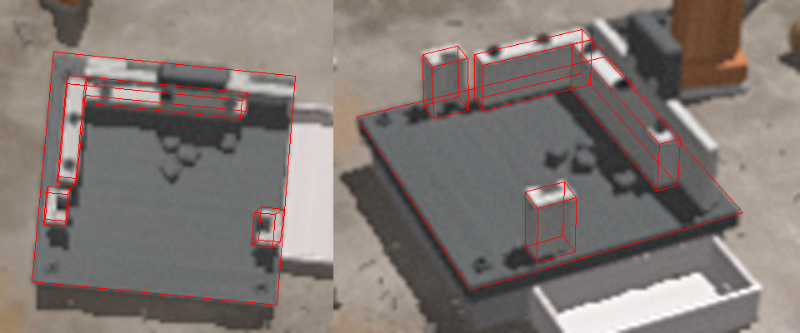

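```bash
cat >> h.py <<'E'
def sil(p,pose,b,shape=(480,640)):
    x0,x1,y0,y1,z0,z1=b
    q=proj(p,J(pose,[(x,y,z) for x in(x0,x1) for y in(y0,y1) for z in(z0,z1)]))
    m=np.zeros((shape[0]*4,shape[1]*4),np.uint8);h=cv2.convexHull(((q+.5)*4).astype(np.int32));cv2.fillConvexPoly(m,h,255)
    return cv2.resize(m,shape[::-1],interpolation=cv2.INTER_AREA)/255.
def fit(views,b,init,yaws):
    from scipy.optimize import minimize
    f=lambda v:sum(np.abs(sil(p,v,b)-m).sum()/m.sum() for p,m in views)
    best=min((minimize(f,[init[0],init[1],a],method='Nelder-Mead',options=dict(initial_simplex=[[init[0],init[1],a],[init[0]+6,init[1],a],[init[0],init[1]+6,a],[init[0],init[1],a+.2]],maxiter=120)) for a in yaws),key=lambda r:r.fun)
    return best.x,best.fun
def cc(m,uv):
    n,l=cv2.connectedComponents(m.astype(np.uint8));u,v=[int(round(t)) for t in uv]
    w=l[max(v-4,0):v+5,max(u-4,0):u+5];w=w[w>0]
    return (l==np.bincount(w).argmax()).astype(float) if len(w) else None
E
python3 - <<'E'
from h import *
ps=load('p1.pkl')
def orange(p):
    h=cv2.cvtColor(p['img'],cv2.COLOR_RGB2HSV).astype(int);return (h[...,0]>5)&(h[...,0]<22)&(h[...,1]>130)&(h[...,2]>70)
v=[]
for c in ps:
    m=cc(orange(ps[c]),proj(ps[c],(690,118,50))[0]);ys,xs=np.where(m>0);print(c,m.sum(),xs.min(),xs.max(),ys.min(),ys.max());v.append((ps[c],m))
print(fit(v,(-21,21,-8,8,20,78),(690,118),np.arange(-1.5,1.6,.5)))
for q in v: print(fit([q],(-21,21,-8,8,20,78),(690,118),np.arange(-1.5,1.6,.5)))
def white(p):
    h=cv2.cvtColor(p['img'],cv2.COLOR_RGB2HSV).astype(int);return (h[...,1]<40)&(h[...,2]>185)
t=cv2.imread('pics/top0.png')[:,:,::-1];pt=dict(ps['top']);pt['img']=t
s=cv2.imread('pics/side0.png')[:,:,::-1];pS=dict(ps['side']);pS['img']=s
for g in((448,264),(452,395),(589,395)):
    v=[]
    for p in(pt,pS):
        m=cc(white(p),proj(p,(*g,6))[0])
        if m is not None:
            m=cv2.morphologyEx(m,cv2.MORPH_CLOSE,np.ones((7,7)));v.append((p,m))
    print([m.sum() for _,m in v],fit(v,(-32,32,-52,52,0,6),g,[1.6,0,-.3,.3]),[fit([q],(-32,32,-52,52,0,6),g,[-.2,1.6,.2])[0].round(2) for q in v])
E
```

```text
top 269.0 337 353 165 190
side 626.0 372 393 235 270
(array([ 6.84357966e+02,  1.15580456e+02, -5.26378799e-01]), np.float64(0.6715374331021529))
(array([ 6.82887603e+02,  1.17364119e+02, -4.73305592e-01]), np.float64(0.22606603979881915))
(array([682.41806342, 107.92288922,   1.59665666]), np.float64(0.25799661717722233))
[np.float64(1371.0), np.float64(966.0)] (array([449.60621326, 263.3712271 ,   1.57268125]), np.float64(0.2965983615404111)) [array([447.63, 261.12,  -1.55]), array([450.78, 269.42,   1.59])]
[np.float64(1342.0), np.float64(819.0)] (array([458.26777301, 400.108432  ,   1.62147312]), np.float64(0.38195310528965304)) [array([457.39, 398.5 ,  -1.52]), array([460.04, 409.58,   1.66])]
[np.float64(1303.0), np.float64(667.0)] (array([589.18219614, 391.84168613,   1.52775694]), np.float64(0.31674888482353564)) [array([587.67, 390.39,  -1.62]), array([591.71, 400.09,   1.5 ])]
```

```bash
python3 - <<'E'
from h import *
ps=load('p1.pkl');T=dict(ps['top']);S=dict(ps['side'])
T['img']=cv2.imread('pics/top0.png')[:,:,::-1].copy();S['img']=cv2.imread('pics/side0.png')[:,:,::-1].copy()
b=box(-32,32,-52,52,0,6);sc=box(-21,21,-8,8,20,78)+box(-25,25,-15,15,0,20)
c=(255,0,0)
def multi(p,items,roi,S):
    q=dict(p);x0,y0,x1,y1=roi;im=cv2.resize(p['img'][y0:y1,x0:x1],None,fx=S,fy=S,interpolation=cv2.INTER_CUBIC)
    for e,po,col in items:
        for a,bb in e:
            r=(proj(p,J(po,[a,bb]))-[x0,y0]+.5)*S;cv2.line(im,*[tuple(int(v) for v in k) for k in r],col,1)
    return im
pl=[(b,(447.6,261.1,1.59),c),(b,(457.4,398.5,1.62),c),(b,(587.7,390.4,1.52),c)]
A=multi(T,pl,(195,190,305,320),3);B=multi(S,pl,(190,200,310,285),3)
s1=[(sc,(683,117,-.47),c)];
C=multi(T,s1,(325,155,375,215),6);D=multi(S,s1,(360,225,410,285),6)
cv=np.zeros((600,800,3),np.uint8)
for im,(x,y) in((A,(0,0)),(B,(340,0))): cv[y:y+im.shape[0],x:x+im.shape[1]]=im[:600-y,:800-x]
im=C[:,:][:345];im=np.hstack([C,D])[:340]
im=cv2.resize(im,(450,int(im.shape[0]*.75)));cv[300:300+im.shape[0],340:790]=im
cv2.imwrite('pics/ov2.png',cv[:,:,::-1])
E
```

```text
(no output)
```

View pics/ov2.png

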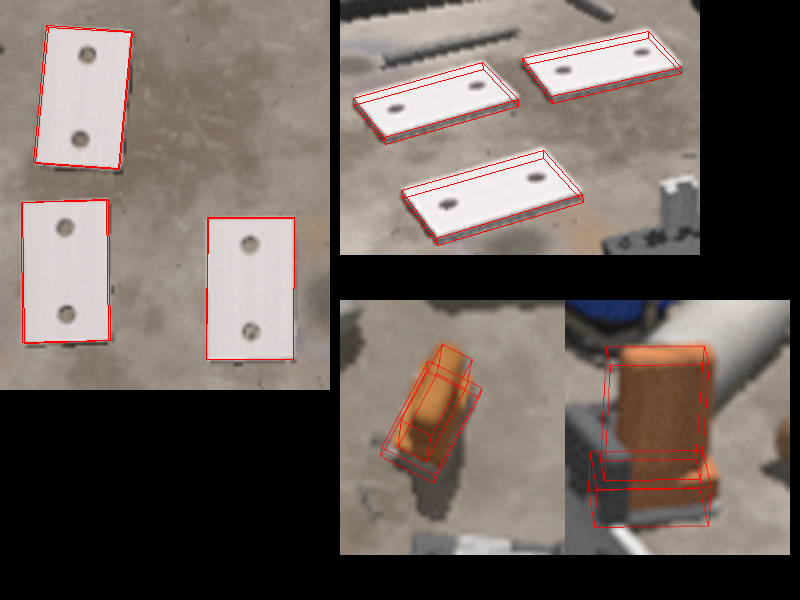

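```bash
python3 - <<'E'
from h import *
from scipy.optimize import minimize
ps=load('p1.pkl')
def orange(p):
    h=cv2.cvtColor(p['img'],cv2.COLOR_RGB2HSV).astype(int);return (h[...,0]>3)&(h[...,0]<22)&(h[...,1]>130)&(h[...,2]>50)
ms={c:cc(orange(ps[c]),proj(ps[c],(690,118,50))[0]) for c in ps}
dom={c:np.ones((480,640)) for c in ps}
dom['side'][256:,:]=0   # only the upper grip
def f(v,vs):
    e=0
    for c in vs:
        s=np.maximum(sil(ps[c],v,(-21,21,-8,8,20,78)),sil(ps[c],v,(-25,25,-15,15,5,20)))
        e+=(np.abs(s-ms[c])*dom[c]).sum()/ms[c].sum()
    return e
for vs in(['top'],['side'],['top','side']):
    rs=[minimize(f,[686,117,a],(vs,),method='Nelder-Mead',options=dict(initial_simplex=[[686,117,a],[692,117,a],[686,123,a],[686,117,a+.2]])) for a in(-1.2,-.8,-.4,0)]
    for r in rs: print(vs,r.x.round(2),round(r.fun,3))
E
```

```text
['top'] [ 6.8868e+02  1.1567e+02 -2.5000e-01] 0.342
['top'] [ 6.8795e+02  1.1643e+02 -3.3000e-01] 0.34
['top'] [ 6.8909e+02  1.1564e+02 -2.4000e-01] 0.34
['top'] [ 6.8677e+02  1.1691e+02 -2.8000e-01] 0.335
['side'] [689.11 113.38  -1.11] 0.179
['side'] [ 6.8612e+02  1.1373e+02 -6.0000e-01] 0.122
['side'] [ 6.8537e+02  1.1269e+02 -6.0000e-01] 0.118
['side'] [6.8600e+02 1.1295e+02 3.0000e-01] 0.094
['top', 'side'] [ 6.8731e+02  1.1497e+02 -3.6000e-01] 0.502
['top', 'side'] [ 6.8546e+02  1.1685e+02 -3.4000e-01] 0.507
['top', 'side'] [ 6.8627e+02  1.1626e+02 -2.6000e-01] 0.495
['top', 'side'] [ 6.8630e+02  1.1582e+02 -3.3000e-01] 0.5
```

Call:
{"fn": "send_rows", "kwargs": {"targets": [[-1,0,0,0,0,0,-0.17],[-1,0,0,0,0,0,-0.17],[-1,0,0,0,0,0,-0.17],[-1,0,0,0,0,0,-0.17],[-1,0,0,0,0,0,-0.17],[-1,0,0,0,0,0,-0.17],[-1,0,0,0,0,0,-0.17],[-1,-0.035,-0.015,0,0,0,0],[-1,-0.035,-0.015,0,0,0,0],[-1,-0.035,-0.015,0,0,0,0]]}}

```text
time_s: 5.2
eef_pos: [606.5, 198.4, 231.4]
ee_rot: [0.0, 0.189, 0.982, 0.0]
force: [-0.4, 0.2, -0.4]
grip_width: 1.001
grip_force: 0.0
```

Call:
{"fn": "send_rows", "kwargs": {"targets": [[-1,-0.035,-0.015,0.01,0,0,0],[-1,-0.035,-0.015,0.02,0,0,0],[-1,-0.036,-0.016,0.02,0,0,0],[-1,0,0,0,0,0,0],[-1,0,0,0,0,0,0],[-1,0,0,0,0,0,0],[-1,0,0,0,0,0,0],[-1,0,0,0,0,0,0],[-1,0,0,0,0,0,0],[-1,0,0,0,0,0,0]]}}

```text
time_s: 6.45
eef_pos: [687.1, 117.1, 181.3]
ee_rot: [0.0, 0.189, 0.982, 0.0]
force: [-0.2, 0.7, -0.9]
grip_width: 0.998
grip_force: 0.0
```

```bash
cat >> h.py <<'E'
def th():
    w,x,y,z=ctrl.sense()['ee_rot'];return np.arctan2(2*(x*y+w*z),1)*1.0 if 0 else np.arctan2(1-2*(x*x+z*z),2*(x*y-w*z))
def to(tx,ty,tz=None,theta=None):
    s=ctrl.sense();t=th();d=np.array([tx,ty])-s['eef_pos'][:2]
    print('theta %.3f tool dx %.1f dy %.1f'%(t,-np.sin(t)*d[0]+np.cos(t)*d[1],np.cos(t)*d[0]+np.sin(t)*d[1]),'' if tz is None else 'dz %.1f'%(s['eef_pos'][2]-tz),'' if theta is None else 'az %.3f'%(t-theta))
POSE=(542.6,54.5,-.080)
def toj(jx,jy,jz=None,**k):
    X=J(POSE,(jx,jy,0))[0];to(X[0],X[1],jz,**k)
E
python3 - <<'E'
from h import *
st();to(687,115.5,39);print(ctrl.sense()['joints'])
ps={c:ctrl.capture(c) for c in('top','side')}
T=ps['top']['img'][150:220,320:400];S=ps['side']['img'][190:290,340:440]
cv2.imwrite('pics/g1.png',np.hstack([cv2.resize(T,(400,350)),cv2.resize(S,(350,350))])[:,:,::-1])
E
```

```text
{'time_s': 6.45, 'eef_pos': [687.055, 117.128, 181.312], 'ee_rot': [0.0, 0.189, 0.982, 0.0], 'force': [-0.216, 0.74, -0.936], 'grip_width': 0.998, 'grip_force': 0.0}
theta 1.190 tool dx -0.6 dy -1.5 dz 142.3 
[ 1.20013429e-03  7.44692851e-01  9.48936088e-01  1.39897116e-05
  1.44793949e+00 -1.18885956e+00]
```

View pics/g1.png

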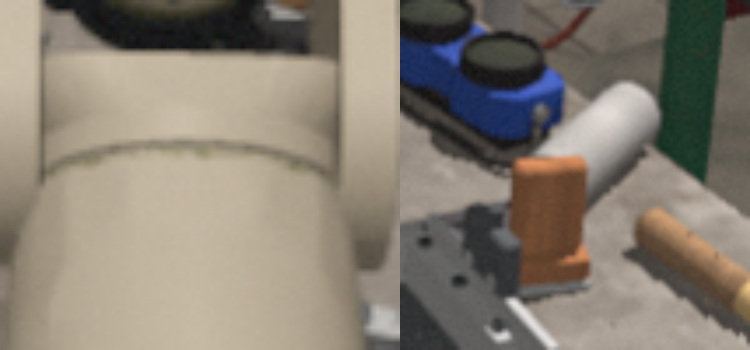

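Call:
{"fn": "send_rows", "kwargs": {"targets": [[-1,0,-0.001,0.03,0,0,0.05],[-1,0,0,0.03,0,0,0],[-1,0,0,0.03,0,0,0],[-1,0,0,0.03,0,0,0],[-1,0,0,0.022,0,0,0],[-1,0,0,0,0,0,0],[0.4,0,0,0,0,0,0],[1,0,0,0,0,0,0],[1,0,0,0,0,0,0],[1,0,0,0,0,0,0]], "squeeze": 40}}

```text
time_s: 7.8
eef_pos: [686.9, 116.2, 39.8]
ee_rot: [0.0, 0.214, 0.977, 0.0]
force: [0.5, -0.0, -1.9]
grip_width: 0.181
grip_force: 39.0
```

Call:
{"fn": "send_rows", "kwargs": {"targets": [[1,0,0,0,0,0,0],[1,0,0,0,0,0,0],[1,0,0,0,0,0,0],[1,0,0,0,0,0,0],[1,0,0,0,0,0,0],[1,0,0,0,0,0,0],[1,0,0,0,0,0,0],[1,0,0,0,0,0,0],[1,0,0,0,0,0,0],[1,0,0,0,0,0,0]], "squeeze": 70}}

```text
time_s: 9.05
eef_pos: [686.9, 116.2, 39.8]
ee_rot: [0.0, 0.214, 0.977, 0.0]
force: [-1.3, -0.2, 4.8]
grip_width: 0.181
grip_force: 70.8
```

Call:
{"fn": "send_rows", "kwargs": {"targets": [[1,0,0,-0.03,0,0,0],[1,0,0,-0.035,0,0,0],[1,0,0,-0.035,0,0,0],[1,0,0,-0.03,0,0,-0.175],[1,0,0,0,0,0,-0.175],[1,0.03,-0.01,0,0,0,0],[1,0.03,-0.01,0,0,0,0],[1,0.03,-0.01,0,0,0,0],[1,0.035,-0.012,0,0,0,0],[1,0,0,0,0,0,0]]}}

```text
time_s: 10.3
eef_pos: [556.7, 84.2, 168.8]
ee_rot: [-0.001, 0.041, 0.999, -0.0]
force: [-0.6, 0.1, -3.1]
grip_width: 0.176
grip_force: 70.0
```

```bash
python3 - <<'E'
from h import *
st();toj(14,31,75,theta=1.491)
s=ctrl.sense()['eef_pos']
p=ctrl.capture('side')
sc=box(-21,21,-8,8,20,78)+box(-25,25,-15,15,0,20)
sc=[(np.array(a)+[0,0,s[2]-39.8],np.array(b)+[0,0,s[2]-39.8]) for a,b in sc]
a=draw(p,sc,(s[0],s[1],-.08),(280,190,410,320),6,(255,0,0))
cv2.imwrite('pics/held.png',cv2.resize(a,(600,600))[:,:,::-1])
E
```

```text
{'time_s': 10.3, 'eef_pos': [556.691, 84.188, 168.803], 'ee_rot': [-0.001, 0.041, 0.999, -0.0], 'force': [-0.581, 0.061, -3.098], 'grip_width': 0.176, 'grip_force': 69.957}
theta 1.490 tool dx -2.3 dy 0.3 dz 93.8 az -0.001
```

View pics/held.png

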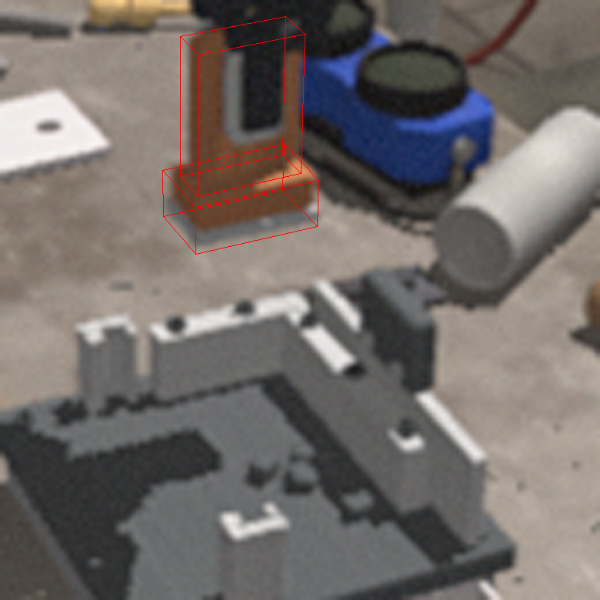

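Call:
{"fn": "send_rows", "kwargs": {"targets": [[1,-0.002,0,0.03,0,0,0],[1,0,0,0.03,0,0,0],[1,0,0,0.02,0,0,0],[1,0,0,0.01,0,0,0],[1,0,0,0.004,0,0,0],[1,0,0,0,0,0,0],[1,0,0,0,0,0,0],[1,0,0,0,0,0,0],[1,0,0,0,0,0,0],[1,0,0,0,0,0,0]]}}

```text
time_s: 11.6
eef_pos: [560.8, 84.2, 75.4]
ee_rot: [0.0, 0.04, 0.999, -0.0]
force: [1.0, 0.3, -1.5]
grip_width: 0.179
grip_force: 70.0
```

Call:
{"fn": "send_rows", "kwargs": {"targets": [[1,0.002,0,0.001,0,0,0],[1,0,0,0.0005,0,0,0],[1,0,0,0.0005,0,0,0],[1,0,0,0,0,0,0],[1,0,-0.01,0,0,0,0],[1,0,-0.01,0,0,0,0],[1,0,-0.01,0,0,0,0],[1,0,0,0,0,0,0],[1,0,0,0,0,0,0],[1,0,0,0,0,0,0]]}}

```text
time_s: 12.85
eef_pos: [556.8, 52.9, 73.8]
ee_rot: [0.001, 0.041, 0.999, -0.001]
force: [-0.1, -2.4, 6.0]
grip_width: 0.175
grip_force: 71.1
```

Call:
{"fn": "send_rows", "kwargs": {"targets": [[1,0,-0.01,0,0,0,0],[1,0,-0.01,0,0,0,0],[1,0,-0.01,0,0,0,0],[1,0,-0.01,0,0,0,0],[1,0,-0.01,0,0,0,0],[1,0,-0.01,0,0,0,0],[1,0,-0.01,0,0,0,0],[1,0,-0.005,0,0,0,0],[1,0,0,0,0,0,0],[1,0,0,0,0,0,0]]}}

```text
time_s: 14.1
eef_pos: [550.6, -21.4, 73.8]
ee_rot: [0.001, 0.041, 0.999, -0.0]
force: [-1.1, -0.8, 5.7]
grip_width: 0.182
grip_force: 71.1
```

```bash
python3 - <<'E'
from h import *
st()
p=ctrl.capture('side')
a=cv2.resize(p['img'][240:370,290:420],(600,600),interpolation=cv2.INTER_CUBIC)
cv2.imwrite('pics/sw.png',a[:,:,::-1])
for r in ctrl.landmark_of('chip_1',p): print(r['score'],r['point'])
E
```

```text
{'time_s': 14.1, 'eef_pos': [550.574, -21.424, 73.823], 'ee_rot': [0.001, 0.041, 0.999, -0.0], 'force': [-1.135, -0.84, 5.735], 'grip_width': 0.182, 'grip_force': 71.086}
0.58 [365.5, 336.9]
0.49 [369.2, 331.1]
0.46 [373.7, 331.9]
0.38 [357.8, 330.9]
```

View pics/sw.png

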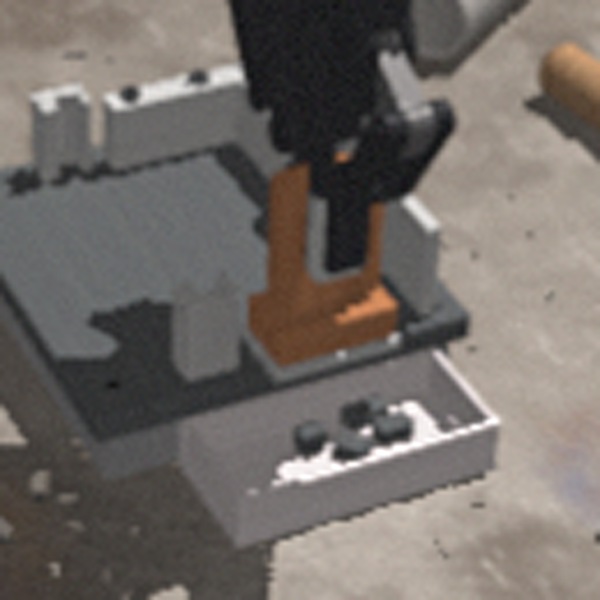

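Call:
{"fn": "send_rows", "kwargs": {"targets": [[1,0,0,-0.025,0,0,0],[1,0,0,-0.035,0,0,0],[1,0,0,-0.04,0,0,0],[1,-0.025,0.03,0,0,0,0],[1,-0.025,0.03,0,0,0,0],[1,-0.025,0.03,0,0,0,0],[1,-0.025,0.03,0,0,0,0],[1,-0.025,0.028,0,0,0,0],[1,0,0,0,0,0,0],[1,0,0,0,0,0,0]]}}

```text
time_s: 15.45
eef_pos: [686.4, 116.0, 172.4]
ee_rot: [-0.001, 0.041, 0.999, -0.0]
force: [0.4, -0.1, -2.5]
grip_width: 0.178
grip_force: 69.9
```

Call:
{"fn": "send_rows", "kwargs": {"targets": [[1,0,0,0.035,0,0,0],[1,0,0,0.035,0,0,0],[1,0,0,0.035,0,0,0],[1,0,0,0.02,0,0,0],[1,0,0,0.007,0,0,0],[1,0,0,0,0,0,0],[1,0,0,0,0,0,0],[1,0,0,0,0,0,0],[1,0,0,0,0,0,0],[1,0,0,0,0,0,0]]}}

```text
time_s: 16.7
eef_pos: [686.8, 117.2, 41.4]
ee_rot: [0.0, 0.04, 0.999, -0.0]
force: [-0.1, 0.3, -2.2]
grip_width: 0.176
grip_force: 69.9
```

Call:
{"fn": "send_rows", "kwargs": {"targets": [[1,0,0,0.0015,0,0,0],[1,0,0,0,0,0,0],[0.3,0,0,0,0,0,0],[-0.3,0,0,0,0,0,0],[-0.85,0,0,0,0,0,0],[-0.85,0,0,-0.03,0,0,0],[-0.85,0,0,-0.035,0,0,0],[-0.85,0,0,-0.035,0,0,0],[-0.85,0.02,0.035,-0.01,0,0,-0.03],[-0.85,0.02,0.035,0,0,0,0]]}}

```text
time_s: 17.95
eef_pos: [651.5, 190.3, 151.1]
ee_rot: [0.001, 0.026, 1.0, 0.0]
force: [0.6, 0.9, -0.3]
grip_width: 0.925
grip_force: 0.0
```

```bash
python3 - <<'E'
from h import *
st();to(587.7,390.4,20,theta=1.52)
p=ctrl.capture('side')
for r in ctrl.landmark_of('scraper',p)[:2]: print(r,world(p,r['point'],0))
E
```

```text
{'time_s': 17.95, 'eef_pos': [651.504, 190.289, 151.073], 'ee_rot': [0.001, 0.026, 1.0, 0.0], 'force': [0.592, 0.883, -0.251], 'grip_width': 0.925, 'grip_force': 0.0}
theta 1.519 tool dx 74.0 dy 196.6 dz 131.1 az -0.001
{'point': [379.2, 270.8], 'score': 0.91} [685.05760517 115.35732308   0.        ]
{'point': [351.7, 286.3], 'score': 0.64} [609.42005979  95.91163062   0.        ]
```

Call:
{"fn": "send_rows", "kwargs": {"targets": [[-0.85,0.0145,0.039,0,0,0,0],[-0.85,0.0145,0.039,0,0,0,0],[-0.85,0.0145,0.039,0,0,0,0],[-0.85,0.0145,0.039,0,0,0,0],[-0.85,0.0145,0.039,0,0,0,0],[-0.85,0,0,0.035,0,0,0],[-0.85,0,0,0.035,0,0,0],[-0.85,0,0,0.03,0,0,0],[-0.85,0,0,0,0,0,0],[-0.85,0,0,0,0,0,0]]}}

```text
time_s: 19.3
eef_pos: [589.9, 388.1, 51.4]
ee_rot: [0.001, 0.026, 1.0, 0.0]
force: [0.2, 0.6, -0.2]
grip_width: 0.928
grip_force: 0.0
```

```bash
cat >> h.py <<'E'
def plates(tag='',z=0):
    p=ctrl.capture('side')
    for r in ctrl.landmark_of('plate_1',p):
        if r['score']>.35: print(tag,'plate',round(r['score'],2),np.round(r['point']),np.round(world(p,r['point'],z)))
E
python3 - <<'E'
from h import *
st();to(587.7,390.4,0,theta=1.52);plates()
E
```

```text
{'time_s': 19.3, 'eef_pos': [589.909, 388.102, 51.426], 'ee_rot': [0.001, 0.026, 1.0, 0.0], 'force': [0.151, 0.586, -0.182], 'grip_width': 0.928, 'grip_force': 0.0}
theta 1.520 tool dx 2.3 dy 2.2 dz 51.4 az -0.000
 plate 0.8 [238. 264.] [447. 271.   0.]
 plate 0.61 [275. 222.] [586. 395.   0.]
 plate 0.61 [233. 235.] [479. 386.   0.]
```

Call:
{"fn": "send_rows", "kwargs": {"targets": [[-0.85,0.002,0.002,0.025,0,0,0],[-0.85,0,0,0.02,0,0,0],[-0.85,0,0,0.005,0,0,0],[-0.85,0,0,0.003,0,0,0],[-0.85,0,0,0,0,0,0],[-0.85,0,0,0,0,0,0],[-0.85,0,0,0,0,0,0],[-0.85,0,0,0,0,0,0],[-0.85,0,0,0,0,0,0],[-0.85,0,0,0,0,0,0]]}}

```text
time_s: 20.65
eef_pos: [587.1, 390.1, -3.2]
ee_rot: [-0.0, 0.025, 1.0, -0.0]
force: [0.0, -0.1, 0.2]
grip_width: 0.926
grip_force: 0.0
```

Close gently here and see.

Call:
{"fn": "send_rows", "kwargs": {"targets": [[-0.5,0,0,0,0,0,0],[-0.3,0,0,0,0,0,0],[0,0,0,0,0,0,0],[0,0,0,0,0,0,0],[0,0,0,0,0,0,0],[0,0,0,0,0,0,0],[0,0,0,0,0,0,0],[0,0,0,0,0,0,0],[0,0,0,0,0,0,0],[0,0,0,0,0,0,0]], "squeeze": 30}}

```text
time_s: 21.9
eef_pos: [587.3, 390.2, -2.7]
ee_rot: [0.0, 0.025, 1.0, 0.0]
force: [-0.6, -0.1, 6.0]
grip_width: 0.729
grip_force: 33.3
```

Call:
{"fn": "send_rows", "kwargs": {"targets": [[0,0,0,-0.03,0,0,0],[0,0,0,-0.04,0,0,0],[0,0,0,-0.04,0,0,0],[0,0,0,-0.025,0,0,0],[0,0.005,-0.045,0,0,0,0],[0,0.005,-0.045,0,0,0,0],[0,0.005,-0.045,0,0,0,0],[0,0.005,-0.045,0,0,0,0],[0,0.005,-0.045,0,0,0,0],[0,0.005,-0.045,0,0,0,0]], "squeeze": 45}}

```text
time_s: 23.15
eef_pos: [542.7, 120.7, 131.3]
ee_rot: [-0.0, 0.025, 1.0, 0.0]
force: [0.4, 0.5, -1.7]
grip_width: 0.725
grip_force: 49.2
```

Call:
{"fn": "send_rows", "kwargs": {"targets": [[0,0.005,-0.045,0,0,0,0],[0,0,-0.023,0,0,0,0.16],[0,0,0,0,0,0,0.18],[0,0,0,0,0,0,0.18],[0,0,0,0,0,0,0.18],[0,0,0,0,0,0,0.18],[0,0,0,0,0,0,0.18],[0,0,0,0,0,0,0.18],[0,0,0,0,0,0,0.18],[0,0,0,0,0,0,0.18]]}}

```text
time_s: 24.4
eef_pos: [534.6, 54.4, 131.2]
ee_rot: [-0.0, 0.737, 0.676, -0.0]
force: [-0.6, -0.4, -0.8]
grip_width: 0.72
grip_force: 49.2
```

```bash
python3 - <<'E'
from h import *
st();toj(-8,-1,40,theta=-.08)
E
```

```text
{'time_s': 24.4, 'eef_pos': [534.643, 54.417, 131.196], 'ee_rot': [-0.0, 0.737, 0.676, -0.0], 'force': [-0.6, -0.369, -0.832], 'grip_width': 0.72, 'grip_force': 49.249}
theta -0.086 tool dx -0.3 dy -0.1 dz 91.2 az -0.006
```

Call:
{"fn": "send_rows", "kwargs": {"targets": [[0,0,-0.004,0.03,0,0,0],[0,0,0,0.03,0,0,0],[0,0,0,0.025,0,0,0],[0,0,0,0.01,0,0,0],[0,0,0,0.003,0,0,0],[0,0,0,0,0,0,0],[0,0,0,0,0,0,0],[-0.65,0,0,0,0,0,0],[-0.65,0,0,0,0,0,0],[-0.65,0,0,0,0,0,0]]}}

```text
time_s: 25.65
eef_pos: [531.1, 54.7, 34.0]
ee_rot: [0.0, 0.735, 0.678, 0.0]
force: [-0.3, 0.5, 1.1]
grip_width: 0.825
grip_force: 0.0
```

Call:
{"fn": "send_rows", "kwargs": {"targets": [[-0.65,0,0,-0.02,0,0,0],[-0.65,0,0,-0.03,0,0,0],[-0.65,0,0,-0.04,0,0,0],[-0.85,0.035,0,-0.01,0,0,-0.17],[-0.85,0.04,0,0,0,0,-0.17],[-0.85,0.04,0,0,0,0,-0.17],[-0.85,0.03,-0.02,0,0,0,-0.17],[-0.85,0.02,-0.03,0,0,0,-0.17],[-0.85,0,0,0,0,0,-0.17],[-0.85,0,0,0,0,0,-0.17]]}}

```text
time_s: 26.9
eef_pos: [453.0, 186.7, 134.1]
ee_rot: [0.0, 0.225, 0.974, 0.0]
force: [-0.3, -1.0, -0.8]
grip_width: 0.929
grip_force: 0.0
```

```bash
cat >> h.py <<'E'
def white(p):
    h=cv2.cvtColor(p['img'],cv2.COLOR_RGB2HSV).astype(int);return (h[...,1]<40)&(h[...,2]>185)
def pfit(p,g,z=0):
    m=cc(white(p),proj(p,(*g,z+6))[0])
    if m is None: return print('no mask')
    m=cv2.morphologyEx(m,cv2.MORPH_CLOSE,np.ones((7,7)));print(m.sum(),*fit([(p,m)],(-32,32,-52,52,z,z+6),g,[-1.55,1.6,1.3]))
E
python3 - <<'E'
from h import *
st();p=ctrl.capture('top');save(p,'top3.png')
for g in((447.6,261),(457.4,398.5)): pfit(p,g)
for q,z in(('plate_1',0),('chip_1',34)):
  for r in ctrl.landmark_of(q,p):
    if r['score']>.35: print(q,round(r['score'],2),np.round(r['point']),np.round(world(p,r['point'],z)))
E
```

```text
{'time_s': 26.9, 'eef_pos': [453.026, 186.712, 134.101], 'ee_rot': [0.0, 0.225, 0.974, 0.0], 'force': [-0.341, -1.019, -0.764], 'grip_width': 0.929, 'grip_force': 0.0}
no mask
1341.0 [482.06268467 383.81470106  -1.5499591 ] 0.02959746165431124
plate_1 0.96 [376. 249.] [533.  46.   0.]
plate_1 0.89 [223. 271.] [478. 385.   0.]
plate_1 0.46 [278. 285.] [448. 262.   0.]
chip_1 0.5 [415. 237.] [558. -36.  34.]
chip_1 0.46 [412. 251.] [526. -30.  34.]
chip_1 0.43 [418. 242.] [546. -45.  34.]
chip_1 0.36 [416. 237.] [558. -40.  34.]
```

View pics/top3.png

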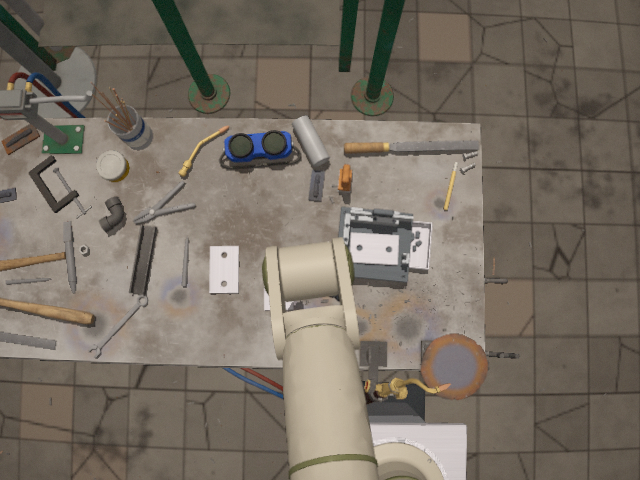

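Call:
{"fn": "send_rows", "kwargs": {"targets": [[-0.85,0,0,0,0,0,-0.165],[-0.85,0,0,0,0,0,-0.165],[-0.85,0,0,0,0,0,-0.165],[-0.85,0.005,0.035,0.02,0,0,0],[-0.85,0,0.035,0.03,0,0,0],[-0.85,0,0,0.03,0,0,0],[-0.85,0,0,0,0,0,0],[-0.85,0,0,0,0,0,0],[-0.85,0,0,0,0,0,0],[-0.85,0,0,0,0,0,0]]}}

```text
time_s: 28.3
eef_pos: [446.2, 256.3, 54.6]
ee_rot: [0.001, -0.017, 1.0, 0.0]
force: [0.7, 0.4, -0.2]
grip_width: 0.929
grip_force: 0.0
```

```bash
python3 - <<'E'
from h import *
st();to(447.6,261.1,-2.7,theta=1.58);plates()
E
```

```text
{'time_s': 28.3, 'eef_pos': [446.221, 256.28, 54.619], 'ee_rot': [0.001, -0.017, 1.0, 0.0], 'force': [0.735, 0.414, -0.191], 'grip_width': 0.929, 'grip_force': 0.0}
theta 1.604 tool dx -1.5 dy 4.8 dz 57.3 az 0.024
 plate 0.95 [241. 264.] [452. 269.   0.]
 plate 0.9 [325. 294.] [552.  98.   0.]
 plate 0.71 [238. 239.] [483. 364.   0.]
```

Call:
{"fn": "send_rows", "kwargs": {"targets": [[-0.85,-0.001,0.005,0.02,0,0,0.02],[-0.85,0,0,0.025,0,0,0],[-0.85,0,0,0.012,0,0,0],[-0.85,0,0,0,0,0,0],[-0.85,0,0,0,0,0,0],[-0.5,0,0,0,0,0,0],[-0.2,0,0,0,0,0,0],[0,0,0,0,0,0,0],[0,0,0,0,0,0,0],[0,0,0,0,0,0,0]], "squeeze": 30}}

```text
time_s: 29.65
eef_pos: [447.0, 261.5, -2.1]
ee_rot: [0.001, -0.007, 1.0, 0.0]
force: [-2.0, -1.2, 6.6]
grip_width: 0.73
grip_force: 31.1
```

```bash
python3 - <<'E'
from h import *
st();toj(-12,-1,36,theta=-.086)
E
```

```text
{'time_s': 29.65, 'eef_pos': [447.023, 261.532, -2.106], 'ee_rot': [0.001, -0.007, 1.0, 0.0], 'force': [-2.028, -1.16, 6.647], 'grip_width': 0.73, 'grip_force': 31.092}
theta 1.585 tool dx -80.5 dy -208.3 dz -38.1 az 1.671
```

Call:
{"fn": "send_rows", "kwargs": {"targets": [[0,0,0,-0.03,0,0,0],[0,0,0,-0.04,0,0,0],[0,0,0,-0.04,0,0,0],[0,0,0,-0.025,0,0,0],[0,-0.016,-0.042,0,0,0,0],[0,-0.016,-0.042,0,0,0,0],[0,-0.016,-0.042,0,0,0,0],[0,-0.016,-0.042,0,0,0,0],[0,-0.017,-0.04,0,0,0,0],[0,0,0,0,0,0,0.175]], "squeeze": 45}}

```text
time_s: 30.9
eef_pos: [531.4, 52.0, 132.0]
ee_rot: [0.0, 0.084, 0.996, -0.0]
force: [0.1, -0.2, -1.8]
grip_width: 0.719
grip_force: 49.2
```

Call:
{"fn": "send_rows", "kwargs": {"targets": [[0,0,0,0,0,0,0.175],[0,0,0,0,0,0,0.175],[0,0,0,0,0,0,0.175],[0,0,0,0,0,0,0.175],[0,0,0,0,0,0,0.175],[0,0,0,0,0,0,0.175],[0,0,0,0,0,0,0.175],[0,0,0,0,0,0,0.175],[0,0,0,0,0,0,0.09],[0,0,0,0,0,0,0]]}}

```text
time_s: 32.15
eef_pos: [530.4, 54.6, 132.0]
ee_rot: [0.0, 0.735, 0.679, 0.0]
force: [0.3, -0.3, -3.0]
grip_width: 0.714
grip_force: 49.2
```

```bash
python3 - <<'E'
from h import *
st();to(531.1,54.7,39.5,theta=-.0805)
E
```

```text
{'time_s': 32.15, 'eef_pos': [530.438, 54.578, 131.987], 'ee_rot': [0.0, 0.735, 0.679, 0.0], 'force': [0.263, -0.342, -2.981], 'grip_width': 0.714, 'grip_force': 49.227}
theta -0.079 tool dx 0.2 dy 0.6 dz 92.5 az 0.001
```

Call:
{"fn": "send_rows", "kwargs": {"targets": [[0,0,0.0005,0.03,0,0,0],[0,0,0,0.03,0,0,0],[0,0,0,0.02,0,0,0],[0,0,0,0.01,0,0,0],[0,0,0,0.002,0,0,0],[0,0,0,0,0,0,0],[0,0,0,0,0,0,0],[-0.65,0,0,0,0,0,0],[-0.65,0,0,0,0,0,0],[-0.65,0,0,0,0,0,0]]}}

```text
time_s: 33.4
eef_pos: [531.2, 54.5, 40.0]
ee_rot: [0.0, 0.735, 0.678, 0.0]
force: [0.2, -1.1, 0.0]
grip_width: 0.822
grip_force: 0.0
```

Call:
{"fn": "send_rows", "kwargs": {"targets": [[-0.65,0,0,-0.02,0,0,0],[-0.65,0,0,-0.03,0,0,0],[-0.65,0,0,-0.04,0,0,0],[-0.85,0.04,0,0,0,0,0],[-0.85,0.05,0,0,0,0,0],[-0.85,0.05,0,0,0,0,-0.17],[-0.85,0,0,0,0,0,-0.17],[-0.85,0,0,0,0,0,-0.17],[-0.85,0,0,0,0,0,-0.17],[-0.85,0,0,0,0,0,-0.17]]}}

```text
time_s: 34.65
eef_pos: [542.2, 194.1, 129.8]
ee_rot: [-0.0, 0.387, 0.922, 0.0]
force: [0.3, -0.1, 0.6]
grip_width: 0.928
grip_force: 0.0
```

Call:
{"fn": "send_rows", "kwargs": {"targets": [[-0.85,0,0,0,0,0,-0.17],[-0.85,0,0,0,0,0,-0.17],[-0.85,0,0,0,0,0,-0.17],[-0.85,0,0,0,0,0,-0.17],[-0.85,0,0,0,0,0,-0.14],[-0.85,0.03,0.045,0,0,0,0],[-0.85,0.03,0.045,0,0,0,0],[-0.85,0,0.045,0,0,0,0],[-0.85,0,0.035,0,0,0,0],[-0.85,0,0,0,0,0,0]]}}

```text
time_s: 35.9
eef_pos: [478.4, 364.7, 129.5]
ee_rot: [0.0, -0.011, 1.0, 0.0]
force: [1.1, 0.0, -0.1]
grip_width: 0.927
grip_force: 0.0
```

```bash
python3 - <<'E'
from h import *
st();to(482,384,50,theta=1.59)
p=ctrl.capture('top')
for r in ctrl.landmark_of('plate_1',p):
    if r['score']>.35: print(round(r['score'],2),np.round(r['point']),np.round(world(p,r['point'],0)))
plates()
E
```

```text
{'time_s': 35.9, 'eef_pos': [478.354, 364.705, 129.542], 'ee_rot': [0.0, -0.011, 1.0, 0.0], 'force': [1.066, 0.037, -0.099], 'grip_width': 0.927, 'grip_force': 0.0}
theta 1.593 tool dx -4.1 dy 19.2 dz 79.5 az 0.003
0.92 [375. 247.] [537.  48.   0.]
0.64 [224. 270.] [480. 383.   0.]
 plate 0.95 [235. 238.] [479. 373.   0.]
 plate 0.92 [329. 289.] [568. 108.   0.]
 plate 0.54 [329. 293.] [561.  99.   0.]
```

Call:
{"fn": "send_rows", "kwargs": {"targets": [[-0.85,-0.004,0.019,0.03,0,0,0],[-0.85,0,0,0.035,0,0,0],[-0.85,0,0,0.035,0,0,0],[-0.85,0,0,0.022,0,0,0],[-0.85,0,0,0.009,0,0,0],[-0.85,0,0,0,0,0,0],[-0.5,0,0,0,0,0,0],[-0.2,0,0,0,0,0,0],[0,0,0,0,0,0,0],[0,0,0,0,0,0,0]], "squeeze": 30}}

```text
time_s: 37.35
eef_pos: [485.7, 382.9, 4.0]
ee_rot: [0.004, -0.01, 1.0, 0.001]
force: [-1.7, -4.0, 27.2]
grip_width: 0.502
grip_force: 13.4
```

```bash
python3 - <<'E'
from h import *
st();to(531.1,54.7,45.5,theta=-.0805)
E
```

```text
{'time_s': 37.35, 'eef_pos': [485.724, 382.897, 4.042], 'ee_rot': [0.004, -0.01, 1.0, 0.001], 'force': [-1.682, -4.049, 27.191], 'grip_width': 0.502, 'grip_force': 13.445}
theta 1.590 tool dx -39.0 dy -329.0 dz -41.5 az 1.671
```

Call:
{"fn": "send_rows", "kwargs": {"targets": [[0,0,0,-0.008,0,0,0],[-0.85,0,0,-0.02,0,0,0],[-0.85,0,0,-0.03,0,0,0],[-0.85,0,0,-0.04,0,0,0],[-0.85,0,-0.04,-0.03,0,0,0],[-0.85,0,-0.04,0,0,0,0],[-0.85,0,-0.05,0,0,0,0],[-0.85,0,-0.05,0,0,0,0],[-0.85,0,0,0,0,0,0],[-0.85,0,0,0,0,0,0]]}}

```text
time_s: 38.6
eef_pos: [486.2, 202.4, 127.6]
ee_rot: [0.0, -0.01, 1.0, 0.0]
force: [0.1, -0.2, -0.3]
grip_width: 0.925
grip_force: 0.0
```

```bash
python3 - <<'E'
from h import *
st();p=ctrl.capture('top');q=ctrl.capture('side')
pfit(p,(480,383));pfit(q,(480,375))
cv2.imwrite('pics/p3.png',np.hstack([cv2.resize(p['img'][210:310,180:430],(800,320)),])[:,:,::-1])
cv2.imwrite('pics/p3.png',np.vstack([cv2.resize(p['img'][210:310,180:430],(600,240)),cv2.resize(q['img'][190:340,180:430],(600,360))])[:,:,::-1])
E
```

```text
{'time_s': 38.6, 'eef_pos': [486.207, 202.445, 127.58], 'ee_rot': [0.0, -0.01, 1.0, 0.0], 'force': [0.08, -0.23, -0.257], 'grip_width': 0.925, 'grip_force': 0.0}
1337.0 [482.02801486 383.73971838   1.58797981] 0.031343217915438426
887.0 [485.57185041 394.6668781    1.58423949] 0.2117028096469704
```

View pics/p3.png

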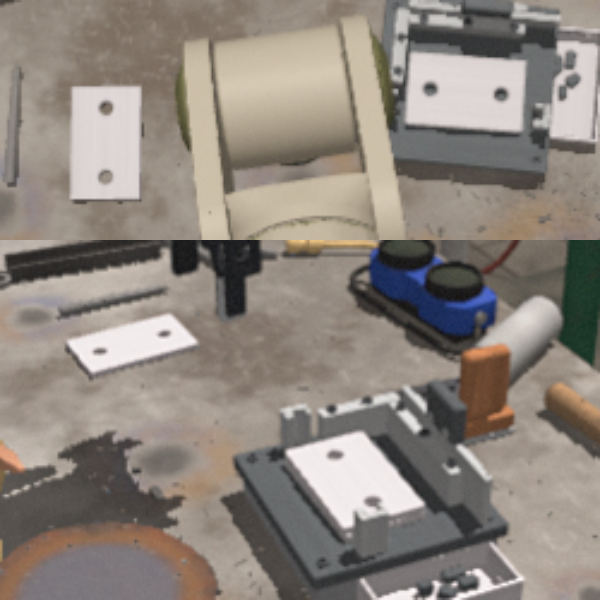

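Call:
{"fn": "send_rows", "kwargs": {"targets": [[-0.85,0,0.045,0,0,0,0],[-0.85,0,0.045,0,0,0,0],[-0.85,0,0.045,0.01,0,0,0],[-0.85,0,0.0465,0.03,0,0,0],[-0.85,0,0,0.03,0,0,0],[-0.85,0,0,0.03,0,0,0],[-0.85,0,0,0.02,0,0,0],[-0.85,0,0,0.009,0,0,0],[-0.85,0,0,0,0,0,0],[-0.85,0,0,0,0,0,0]]}}

```text
time_s: 39.95
eef_pos: [483.1, 383.8, -1.1]
ee_rot: [0.001, -0.01, 1.0, 0.0]
force: [-1.1, -0.5, -0.1]
grip_width: 0.923
grip_force: 0.0
```

```bash
python3 - <<'E'
from h import *
st();to(482,383.7,-2.3,theta=1.588);plates()
E
```

```text
{'time_s': 39.95, 'eef_pos': [483.148, 383.764, -1.113], 'ee_rot': [0.001, -0.01, 1.0, 0.0], 'force': [-1.057, -0.467, -0.124], 'grip_width': 0.923, 'grip_force': 0.0}
theta 1.590 tool dx 1.1 dy -0.0 dz 1.2 az 0.002
 plate 0.72 [326. 294.] [554.  97.   0.]
 plate 0.72 [317. 294.] [539. 106.   0.]
 plate 0.65 [329. 290.] [566. 107.   0.]
 plate 0.56 [236. 238.] [481. 371.   0.]
```

Call:
{"fn": "send_rows", "kwargs": {"targets": [[-0.85,0.001,0,0.001,0,0,0],[-0.5,0,0,0,0,0,0],[-0.3,0,0,0,0,0,0],[0,0,0,0,0,0,0],[0,0,0,0,0,0,0],[0,0,0,0,0,0,0],[0,0,0,0,0,0,0],[0,0,0,0,0,0,0],[0,0,0,0,0,0,0],[0,0,0,0,0,0,0]], "squeeze": 30}}

```text
time_s: 41.3
eef_pos: [481.6, 383.5, -2.7]
ee_rot: [0.0, -0.01, 1.0, 0.0]
force: [-1.5, -2.1, 4.7]
grip_width: 0.729
grip_force: 32.6
```

```bash
python3 - <<'E'
from h import *
st();to(531.1,54.7,45.5,theta=-.0805)
E
```

```text
{'time_s': 41.3, 'eef_pos': [481.602, 383.477, -2.685], 'ee_rot': [0.0, -0.01, 1.0, 0.0], 'force': [-1.485, -2.096, 4.656], 'grip_width': 0.729, 'grip_force': 32.585}
theta 1.590 tool dx -43.2 dy -329.7 dz -48.2 az 1.671
```

Call:
{"fn": "send_rows", "kwargs": {"targets": [[0,0,0,-0.03,0,0,0],[0,0,0,-0.04,0,0,0],[0,0,0,-0.04,0,0,0],[0,0,0,-0.025,0,0,0],[0,-0.005,-0.041,0,0,0,0],[0,-0.005,-0.041,0,0,0,0],[0,-0.005,-0.041,0,0,0,0],[0,-0.005,-0.041,0,0,0,0],[0,-0.005,-0.041,0,0,0,0],[0,-0.006,-0.041,0,0,0,0]], "squeeze": 45}}

```text
time_s: 42.55
eef_pos: [517.2, 136.8, 131.6]
ee_rot: [-0.0, -0.01, 1.0, 0.0]
force: [0.3, -0.1, -1.6]
grip_width: 0.724
grip_force: 49.3
```

Call:
{"fn": "send_rows", "kwargs": {"targets": [[0,-0.006,-0.041,0,0,0,0],[0,-0.006,-0.043,0,0,0,0.17],[0,0,0,0,0,0,0.175],[0,0,0,0,0,0,0.175],[0,0,0,0,0,0,0.175],[0,0,0,0,0,0,0.175],[0,0,0,0,0,0,0.175],[0,0,0,0,0,0,0.175],[0,0,0,0,0,0,0.175],[0,0,0,0,0,0,0.175]]}}

```text
time_s: 43.8
eef_pos: [530.8, 54.3, 131.5]
ee_rot: [-0.0, 0.702, 0.712, -0.0]
force: [0.1, -0.0, -1.9]
grip_width: 0.718
grip_force: 49.4
```

Call:
{"fn": "send_rows", "kwargs": {"targets": [[0,0,0,0,0,0,0.1],[0,0,0,0.03,0,0,0],[0,0,0,0.03,0,0,0],[0,0,0,0,0,0,0],[0,0,0,0,0,0,0],[0,0,0,0,0,0,0],[0,0,0,0,0,0,0],[0,0,0,0,0,0,0],[0,0,0,0,0,0,0],[0,0,0,0,0,0,0]]}}

```text
time_s: 45.05
eef_pos: [530.9, 54.3, 71.8]
ee_rot: [-0.0, 0.735, 0.678, -0.0]
force: [0.4, -0.1, -1.5]
grip_width: 0.725
grip_force: 49.9
```

```bash
python3 - <<'E'
from h import *
st();to(531.1,54.7,45.5,theta=-.0805)
E
```

```text
{'time_s': 45.05, 'eef_pos': [530.907, 54.318, 71.808], 'ee_rot': [-0.0, 0.735, 0.678, -0.0], 'force': [0.355, -0.129, -1.496], 'grip_width': 0.725, 'grip_force': 49.93}
theta -0.080 tool dx 0.4 dy 0.2 dz 26.3 az 0.001
```

Call:
{"fn": "send_rows", "kwargs": {"targets": [[0,0,0,0.015,0,0,0],[0,0,0,0.009,0,0,0],[0,0,0,0.002,0,0,0],[0,0,0,0,0,0,0],[0,0,0,0,0,0,0],[-0.65,0,0,0,0,0,0],[-0.65,0,0,0,0,0,0],[-0.65,0,0,0,0,0,0],[-0.65,0,0,-0.02,0,0,0],[-0.65,0,0,-0.03,0,0,0]]}}

```text
time_s: 46.3
eef_pos: [530.5, 54.3, 95.9]
ee_rot: [-0.001, 0.735, 0.678, -0.001]
force: [-0.4, 0.3, -0.4]
grip_width: 0.827
grip_force: 0.0
```

Call:
{"fn": "send_rows", "kwargs": {"targets": [[-0.41,0,-0.03,0,0,0,0],[-0.41,0.003,-0.032,0,0,0,-0.17],[-0.41,0,0,0,0,0,-0.175],[-0.41,0,0,0,0,0,-0.175],[-0.41,0,0,0,0,0,-0.175],[-0.41,0,0,0,0,0,-0.175],[-0.41,0,0,0,0,0,-0.175],[-0.41,0,0,0,0,0,-0.175],[-0.41,0,0,0,0,0,-0.175],[-0.41,0,0,0,0,0,-0.175]]}}

```text
time_s: 47.55
eef_pos: [469.4, 62.3, 95.9]
ee_rot: [0.0, 0.037, 0.999, -0.0]
force: [-0.8, -0.2, 0.3]
grip_width: 0.703
grip_force: 0.0
```

```bash
python3 - <<'E'
from h import *
st();toj(-74,2,33,theta=1.491)
p=ctrl.capture('top')
m=cc(white(p),proj(p,(*J(POSE,(-12,-1,0))[0][:2],52))[0])
if m is not None:
  m=cv2.morphologyEx(m,cv2.MORPH_CLOSE,np.ones((7,7)));print(m.sum(),fit([(p,m)],(-32,32,-52,52,34,52),(531,54),[-.08]))
E
```

```text
{'time_s': 47.55, 'eef_pos': [469.373, 62.277, 95.904], 'ee_rot': [0.0, 0.037, 0.999, -0.0], 'force': [-0.835, -0.2, 0.251], 'grip_width': 0.703, 'grip_force': 0.0}
theta 1.496 tool dx 0.4 dy 0.1 dz 62.9 az 0.005
```

Call:
{"fn": "send_rows", "kwargs": {"targets": [[-0.41,0,0,0.025,0,0,0],[-0.41,0,0,0.025,0,0,0],[-0.41,0,0,0.01,0,0,0],[-0.41,0,0,0.0025,0,0,0],[-0.41,0,0,0,0,0,0],[-0.41,-0.005,0,0,0,0,0],[-0.41,-0.005,0,0,0,0,0],[-0.41,-0.005,0,0,0,0,0],[-0.41,0,0,0,0,0,0],[-0.41,0,0,0,0,0,0]]}}

```text
time_s: 48.85
eef_pos: [484.2, 61.1, 33.2]
ee_rot: [-0.0, 0.04, 0.999, 0.0]
force: [0.2, 0.4, -0.4]
grip_width: 0.705
grip_force: 0.0
```

Call:
{"fn": "send_rows", "kwargs": {"targets": [[-0.41,-0.004,0,0,0,0,0],[-0.41,-0.004,0,0,0,0,0],[-0.41,-0.004,0,0,0,0,0],[-0.41,-0.004,0,0,0,0,0],[-0.41,-0.003,0,0,0,0,0],[-0.41,0,0,0,0,0,0],[-0.41,0,0,0,0,0,0],[-0.41,0,0,0,0,0,0],[-0.41,0,0,0,0,0,0],[-0.41,0,0,0,0,0,0]]}}

```text
time_s: 50.1
eef_pos: [503.3, 59.5, 33.3]
ee_rot: [0.0, 0.04, 0.999, -0.0]
force: [0.1, 0.2, 0.0]
grip_width: 0.707
grip_force: 0.0
```

```bash
cat >> h.py <<'E'
def here():
    s=ctrl.sense();d=s['eef_pos'][:2]-np.array(POSE[:2]);c,n=np.cos(POSE[2]),np.sin(POSE[2]);print('jig xy',round(c*d[0]+n*d[1],1),round(-n*d[0]+c*d[1],1),'th-jig',round(th()-POSE[2],3))
E
python3 - <<'E'
from h import *
st();here()
E
```

```text
{'time_s': 50.1, 'eef_pos': [503.279, 59.508, 33.337], 'ee_rot': [0.0, 0.04, 0.999, -0.0], 'force': [0.066, 0.177, 0.01], 'grip_width': 0.707, 'grip_force': 0.0}
jig xy -39.6 1.8 th-jig 1.57
```

Call:
{"fn": "send_rows", "kwargs": {"targets": [[-0.41,-0.003,0,0,0,0,0],[-0.41,-0.003,0,0,0,0,0],[-0.41,-0.001,0,0,0,0,0],[-0.41,0,0,0,0,0,0],[-0.41,0,0,0,0,0,0],[-0.41,0,0,0,0,0,0],[-0.41,0,0,0,0,0,0],[-0.41,0,0,0,0,0,0],[-0.41,0,0,0,0,0,0],[-0.41,0,0,0,0,0,0]]}}

```text
time_s: 51.35
eef_pos: [510.3, 59.0, 33.3]
ee_rot: [0.0, 0.04, 0.999, -0.0]
force: [-0.9, 0.4, -0.5]
grip_width: 0.702
grip_force: 0.5
```

```bash
python3 - <<'E'
from h import *
st();here()
p=ctrl.capture('side')
a=cv2.resize(p['img'][240:350,270:410],(700,550),interpolation=cv2.INTER_CUBIC)
cv2.imwrite('pics/push.png',a[:,:,::-1])
E
```

```text
{'time_s': 51.35, 'eef_pos': [510.268, 58.959, 33.337], 'ee_rot': [0.0, 0.04, 0.999, -0.0], 'force': [-0.948, 0.411, -0.538], 'grip_width': 0.702, 'grip_force': 0.523}
jig xy -32.6 1.9 th-jig 1.57
```

View pics/push.png

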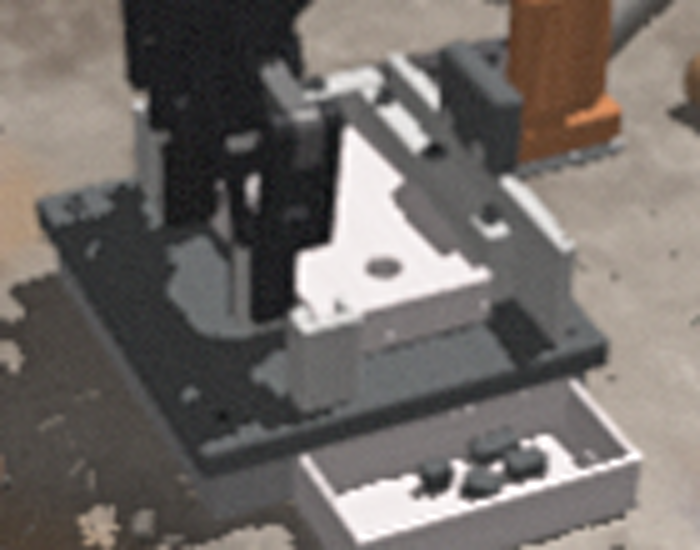

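Call:
{"fn": "send_rows", "kwargs": {"targets": [[-0.41,-0.001,0,0,0,0,0],[-0.41,-0.001,0,0,0,0,0],[-0.41,0,0,0,0,0,0],[-0.41,0,0,0,0,0,0],[-0.41,0,0,0,0,0,0],[-0.41,0,0,0,0,0,0],[-0.41,0,0,0,0,0,0],[-0.41,0,0,0,0,0,0],[-0.41,0,0,0,0,0,0],[-0.41,0,0,0,0,0,0]]}}

```text
time_s: 52.65
eef_pos: [511.1, 58.9, 33.2]
ee_rot: [-0.001, 0.04, 0.999, 0.0]
force: [-7.8, -0.3, 4.3]
grip_width: 0.709
grip_force: 3.9
```

Call:
{"fn": "send_rows", "kwargs": {"targets": [[-0.41,-0.001,0,0,0,0,0],[-0.41,0,0,0,0,0,0],[-0.41,0,0,0,0,0,0],[-0.41,0,0,0,0,0,0],[-0.41,0,0,0,0,0,0],[-0.41,0,0,0,0,0,0],[-0.41,0,0,0,0,0,0],[-0.41,0,0,0,0,0,0],[-0.41,0,0,0,0,0,0],[-0.41,0,0,0,0,0,0]]}}

```text
time_s: 53.9
eef_pos: [511.2, 58.9, 33.1]
ee_rot: [-0.003, 0.04, 0.999, 0.0]
force: [-13.0, -0.5, 8.3]
grip_width: 0.702
grip_force: 6.7
```

Call:
{"fn": "send_rows", "kwargs": {"targets": [[-0.41,0.012,0,0,0,0,0],[-0.41,0,0,-0.03,0,0,0],[-0.41,0,0,-0.04,0,0,0.175],[0.6,0,0,0,0,0,0.175],[0.6,0,0,0,0,0,0.175],[0.6,0,0,0,0,0,0.175],[0.6,0,0,0,0,0,0.175],[0.6,0,0,0,0,0,0.175],[0.6,0,0,0,0,0,0.175],[0.6,0,0,0,0,0,0.175]]}}

```text
time_s: 55.15
eef_pos: [501.4, 59.6, 103.4]
ee_rot: [0.001, 0.677, 0.736, 0.0]
force: [0.2, -0.4, -0.0]
grip_width: 0.201
grip_force: 0.0
```

Call:
{"fn": "send_rows", "kwargs": {"targets": [[0.6,0,0,0,0,0,0.171],[0.6,-0.025,0.018,0,0,0,0],[0.6,-0.025,0.018,0,0,0,0],[0.6,-0.025,0.018,0,0,0,0],[0.6,0,0,0,0,0,0],[0.6,0,0,0,0,0,0],[0.6,0,0,0,0,0,0],[0.6,0,0,0,0,0,0],[0.6,0,0,0,0,0,0],[0.6,0,0,0,0,0,0]]}}

```text
time_s: 56.4
eef_pos: [549.0, -19.3, 103.3]
ee_rot: [0.0, 0.735, 0.678, -0.0]
force: [-0.2, 0.8, -0.1]
grip_width: 0.199
grip_force: 0.0
```

```bash
python3 - <<'E'
from h import *
st();here();toj(12,-73,35.5,theta=-.08)
E
```

```text
{'time_s': 56.4, 'eef_pos': [548.953, -19.332, 103.32], 'ee_rot': [0.0, 0.735, 0.678, -0.0], 'force': [-0.244, 0.754, -0.119], 'grip_width': 0.199, 'grip_force': 0.0}
jig xy 12.2 -73.1 th-jig -0.001
theta -0.081 tool dx 0.1 dy -0.2 dz 67.8 az -0.001
```

Call:
{"fn": "send_rows", "kwargs": {"targets": [[0.6,0,0,0.025,0,0,0],[0.6,0,0,0.025,0,0,0],[0.6,0,0,0.012,0,0,0],[0.6,0,0,0.0055,0,0,0],[0.6,0,0,0,0,0,0],[0.6,0.003,0,0,0,0,0],[0.6,0.003,0,0,0,0,0],[0.6,0.003,0,0,0,0,0],[0.6,0.002,0,0,0,0,0],[0.6,0,0,0,0,0,0]]}}

```text
time_s: 57.65
eef_pos: [550.0, -8.5, 36.0]
ee_rot: [0.0, 0.735, 0.678, 0.0]
force: [-0.6, -3.1, 2.3]
grip_width: 0.199
grip_force: 1.2
```

Call:
{"fn": "send_rows", "kwargs": {"targets": [[0.6,0.001,0,0,0,0,0],[0.6,0.001,0,0,0,0,0],[0.6,0.001,0,0,0,0,0],[0.6,0,0,0,0,0,0],[0.6,0,0,0,0,0,0],[0.6,0,0,0,0,0,0],[0.6,0,0,0,0,0,0],[0.6,0,0,0,0,0,0],[0.6,0,0,0,0,0,0],[0.6,0,0,0,0,0,0]]}}

```text
time_s: 58.9
eef_pos: [550.2, -5.9, 35.9]
ee_rot: [0.0, 0.735, 0.678, -0.0]
force: [-1.0, -7.1, 2.7]
grip_width: 0.198
grip_force: 3.1
```

```bash
python3 - <<'E'
from h import *
st();here()
E
```

```text
{'time_s': 58.9, 'eef_pos': [550.179, -5.934, 35.894], 'ee_rot': [0.0, 0.735, 0.678, -0.0], 'force': [-0.963, -7.132, 2.657], 'grip_width': 0.198, 'grip_force': 3.144}
jig xy 12.4 -59.6 th-jig -0.001
```

Call:
{"fn": "send_rows", "kwargs": {"targets": [[0.6,0.001,0,0,0,0,0],[0.6,0.001,0,0,0,0,0],[0.6,0,0,0,0,0,0],[0.6,0,0,0,0,0,0],[0.6,0,0,0,0,0,0],[0.6,0,0,0,0,0,0],[0.6,0,0,0,0,0,0],[0.6,0,0,0,0,0,0],[0.6,0,0,0,0,0,0],[0.6,0,0,0,0,0,0]]}}

```text
time_s: 60.15
eef_pos: [550.2, -5.7, 35.9]
ee_rot: [0.001, 0.735, 0.678, -0.001]
force: [-3.4, -17.5, 2.7]
grip_width: 0.201
grip_force: 8.7
```

```bash
python3 - <<'E'
from h import *
st();here()
E
```

```text
{'time_s': 60.15, 'eef_pos': [550.241, -5.737, 35.933], 'ee_rot': [0.001, 0.735, 0.678, -0.001], 'force': [-3.442, -17.469, 2.707], 'grip_width': 0.201, 'grip_force': 8.68}
jig xy 12.4 -59.4 th-jig -0.001
```

Call:
{"fn": "send_rows", "kwargs": {"targets": [[0.6,-0.012,0,0,0,0,0],[0.6,0,0,-0.03,0,0,0],[0.6,0,0,-0.04,0,0,0],[0.6,0.037,-0.03,0,0,0,0],[-0.41,0.038,-0.03,0,0,0,-0.171],[-0.41,0,0,0,0,0,-0.175],[-0.41,0,0,0,0,0,-0.175],[-0.41,0,0,0,0,0,-0.175],[-0.41,0,0,0,0,0,-0.175],[-0.41,0,0,0,0,0,-0.175]]}}

```text
time_s: 61.4
eef_pos: [495.3, 64.5, 105.5]
ee_rot: [-0.0, 0.296, 0.955, 0.0]
force: [0.8, -0.7, 0.3]
grip_width: 0.704
grip_force: 0.0
```

Call:
{"fn": "send_rows", "kwargs": {"targets": [[-0.41,0,0,0,0,0,-0.175],[-0.41,0,0,0,0,0,-0.175],[-0.41,0,0,0,0,0,-0.175],[-0.41,0,0,0,0,0,-0.175],[-0.41,0,0,0,0,0,0],[-0.41,0,0,0,0,0,0],[-0.41,0,0,0,0,0,0],[-0.41,0,0,0,0,0,0],[-0.41,0,0,0,0,0,0],[-0.41,0,0,0,0,0,0]]}}

```text
time_s: 62.65
eef_pos: [495.6, 64.2, 105.8]
ee_rot: [0.0, -0.047, 0.999, 0.0]
force: [-0.8, 0.4, 0.5]
grip_width: 0.702
grip_force: 0.0
```

```bash
python3 - <<'E'
from h import *
st();here();toj(-46,2,33.2,theta=1.491)
E
```

```text
{'time_s': 62.65, 'eef_pos': [495.575, 64.164, 105.799], 'ee_rot': [0.0, -0.047, 0.999, 0.0], 'force': [-0.787, 0.439, 0.517], 'grip_width': 0.702, 'grip_force': 0.0}
jig xy -47.6 5.9 th-jig 1.745
theta 1.665 tool dx -1.0 dy -4.1 dz 72.6 az 0.174
```

One turn row too many; correct it and tap.

Call:
{"fn": "send_rows", "kwargs": {"targets": [[-0.41,0,-0.004,0,0,0,0.174],[-0.41,0,0,0.03,0,0,0],[-0.41,0,0,0.03,0,0,0],[-0.41,0,0,0.012,0,0,0],[-0.41,0,0,0,0,0,0],[-0.41,0,0,0,0,0,0],[-0.41,-0.005,0,0,0,0,0],[-0.41,-0.004,0,0,0,0,0],[-0.41,-0.002,0,0,0,0,0],[-0.41,0,0,0,0,0,0]]}}

```text
time_s: 63.9
eef_pos: [507.0, 59.3, 33.8]
ee_rot: [0.0, 0.04, 0.999, -0.0]
force: [-0.5, -0.1, -0.1]
grip_width: 0.706
grip_force: 0.0
```

```bash
python3 - <<'E'
from h import *
st();here();toj(-28.5,2,33.2,theta=1.491)
E
```

```text
{'time_s': 63.9, 'eef_pos': [507.028, 59.283, 33.806], 'ee_rot': [0.0, 0.04, 0.999, -0.0], 'force': [-0.477, -0.146, -0.062], 'grip_width': 0.706, 'grip_force': 0.0}
jig xy -35.8 1.9 th-jig 1.571
theta 1.491 tool dx -7.3 dy 0.1 dz 0.6 az -0.000
```

Call:
{"fn": "send_rows", "kwargs": {"targets": [[-0.41,-0.002,0,0,0,0,0],[-0.41,-0.002,0,0,0,0,0],[-0.41,-0.001,0,0,0,0,0],[-0.41,-0.001,0,0,0,0,0],[-0.41,-0.001,0,0,0,0,0],[-0.41,0,0,0,0,0,0],[-0.41,0,0,0,0,0,0],[-0.41,0,0,0,0,0,0],[-0.41,0,0,0,0,0,0],[-0.41,0,0,0,0,0,0]]}}

```text
time_s: 65.15
eef_pos: [511.2, 59.0, 33.5]
ee_rot: [-0.004, 0.04, 0.999, 0.0]
force: [-14.7, -0.4, 9.3]
grip_width: 0.708
grip_force: 7.3
```

Call:
{"fn": "send_rows", "kwargs": {"targets": [[-0.41,0.012,0,0,0,0,0],[-0.41,0,0,-0.035,0,0,0],[-0.41,0,0,-0.04,0,0,0],[-0.41,0,0.04,-0.04,0,0,0],[-0.41,0,0.04,0,0,0,0],[-0.41,0,0.04,0,0,0,0],[-0.41,0,0.04,0,0,0,0],[-0.41,0,0.04,0,0,0,0],[-0.41,0,0,0,0,0,0],[-0.41,0,0,0,0,0,0]]}}

```text
time_s: 66.4
eef_pos: [517.7, 258.7, 148.6]
ee_rot: [-0.0, 0.04, 0.999, -0.0]
force: [-0.8, -0.0, 0.7]
grip_width: 0.707
grip_force: 0.0
```

```bash
python3 - <<'E'
from h import *
st()
p=ctrl.capture('top');q=ctrl.capture('side')
e=box(-20,44,-48,56,34,52)+box(57,63,-63,71,34,74)+box(54,66,-18,26,74,106)
a=draw(p,e,POSE,(325,190,425,290),5,(255,0,0));b=draw(q,e,POSE,(270,235,410,345),5,(255,0,0))
a=cv2.resize(p['img'][190:290,325:425],(500,500)) if 0 else a
im=np.zeros((600,800,3),np.uint8);a=cv2.resize(a,(360,360));b=cv2.resize(b,(440,346));im[:360,:360]=a;im[:346,360:]=b
c=cv2.resize(p['img'][200:270,335:425],(308,240),interpolation=cv2.INTER_CUBIC);d=cv2.resize(q['img'][240:320,290:400],(330,240),interpolation=cv2.INTER_CUBIC)
im[360:,:308]=c;im[360:,360:690]=d
cv2.imwrite('pics/home.png',im[:,:,::-1])
for r in ctrl.landmark_of('keeper',p)[:3]: print(r['score'],world(p,r['point'],34))
for r in ctrl.landmark_of('keeper',q)[:3]: print(r['score'],world(q,r['point'],34))
print(J(POSE,(60,4,0)))
E
```

```text
{'time_s': 66.4, 'eef_pos': [517.725, 258.68, 148.635], 'ee_rot': [-0.0, 0.04, 0.999, -0.0], 'force': [-0.766, -0.009, 0.661], 'grip_width': 0.707, 'grip_force': 0.0}
0.75 [592.75683952  40.77548774  34.        ]
0.67 [537.00273664  55.37088766  34.        ]
0.84 [605.71581648  40.57556959  34.        ]
0.58 [ 650.59957    -153.53094697   34.        ]
[[602.72776115  53.69232519   0.        ]]
```

View pics/home.png

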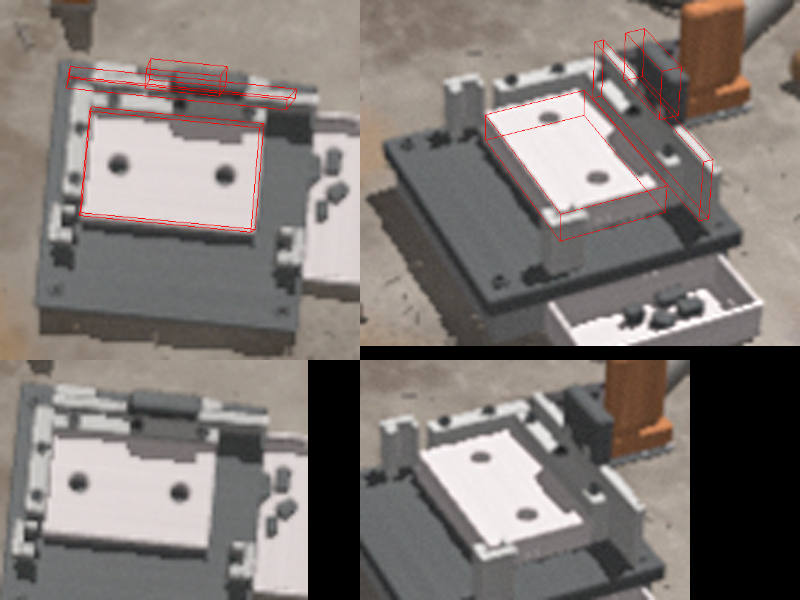

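Call:
{"fn": "send_rows", "kwargs": {"targets": [[0,-0.02,-0.042,0,0,0,0],[0,-0.02,-0.042,0,0,0,0],[0,-0.02,-0.042,0,0,0,0],[0,-0.02,-0.042,0,0,0,0],[0,-0.021,-0.0425,0,0,0,0],[0,0,0,0,0,0,0.175],[0,0,0,0,0,0,0.175],[0,0,0,0,0,0,0.175],[0,0,0,0,0,0,0.175],[0,0,0,0,0,0,0.175]]}}

```text
time_s: 67.85
eef_pos: [601.7, 40.6, 148.9]
ee_rot: [0.0, 0.462, 0.887, 0.0]
force: [0.1, -0.3, -0.6]
grip_width: 0.5
grip_force: 0.0
```

Call:
{"fn": "send_rows", "kwargs": {"targets": [[0,0,0,0,0,0,0.175],[0,0,0,0,0,0,0.175],[0,0,0,0,0,0,0.175],[0,0,0,0,0,0,0.171],[0,0,0,0,0,0,0],[0,0,0,0,0,0,0],[0,0,0,0,0,0,0],[0,0,0,0,0,0,0],[0,0,0,0,0,0,0],[0,0,0,0,0,0,0]]}}

```text
time_s: 69.1
eef_pos: [601.8, 41.2, 148.8]
ee_rot: [-0.0, 0.735, 0.678, -0.0]
force: [0.5, 0.3, -0.3]
grip_width: 0.506
grip_force: 0.0
```

```bash
python3 - <<'E'
from h import *
st();here();toj(60,-9,75,theta=-.08)
p=load('p1.pkl')['top'];print(world(p,(383.2,210.5),106))
E
```

```text
{'time_s': 69.1, 'eef_pos': [601.768, 41.178, 148.79], 'ee_rot': [-0.0, 0.735, 0.678, -0.0], 'force': [0.503, 0.342, -0.281], 'grip_width': 0.506, 'grip_force': 0.0}
jig xy 60.0 -8.6 th-jig 0.0
theta -0.080 tool dx -0.4 dy -0.0 dz 73.8 az 0.000
[601.3853834  40.3789443 106.       ]
```

Call:
{"fn": "send_rows", "kwargs": {"targets": [[0,0,0,0.02,0,0,0],[0,0,0,0.025,0,0,0],[0,0,0,0.02,0,0,0],[0,0,0,0.009,0,0,0],[0,0,0,0,0,0,0],[0,0,0,0,0,0,0],[0.4,0,0,0,0,0,0],[1,0,0,0,0,0,0],[1,0,0,0,0,0,0],[1,0,0,0,0,0,0]], "squeeze": 25}}

```text
time_s: 70.35
eef_pos: [601.8, 41.2, 75.3]
ee_rot: [0.0, 0.735, 0.678, 0.0]
force: [-1.4, 0.7, 6.3]
grip_width: 0.139
grip_force: 28.4
```

Call:
{"fn": "send_rows", "kwargs": {"targets": [[1,0,0,0,0,0,0],[1,0,0,0,0,0,0],[1,0,0,0,0,0,0],[1,0,0,0,0,0,0],[1,0,0,0,0,0,0],[1,0,0,0,0,0,0],[1,0,0,0,0,0,0],[1,0,0,0,0,0,0],[1,0,0,0,0,0,0],[1,0,0,0,0,0,0]], "squeeze": 60}}

```text
time_s: 71.6
eef_pos: [601.9, 41.2, 75.3]
ee_rot: [0.0, 0.735, 0.678, 0.0]
force: [-1.5, 0.2, 6.8]
grip_width: 0.132
grip_force: 59.2
```

Call:
{"fn": "send_rows", "kwargs": {"targets": [[1,0,0,-0.01,0,0,0],[1,0,0,-0.015,0,0,0],[1,0,0,-0.025,0,0,0],[1,0,0,-0.025,0,0,0],[1,0,0,-0.01,0,0,0],[1,0,0,0,0,0,0],[1,0,0,0,0,0,0],[1,0,0,0,0,0,0],[1,0,0,0,0,0,0],[1,0,0,0,0,0,0]]}}

```text
time_s: 72.85
eef_pos: [601.8, 41.2, 159.6]
ee_rot: [-0.0, 0.735, 0.678, -0.0]
force: [-0.7, -0.5, -2.8]
grip_width: 0.13
grip_force: 58.6
```

```bash
python3 - <<'E'
from h import *
st();here()
p=ctrl.capture('side');s=ctrl.sense()['eef_pos'];dz=s[2]-75.2
e=[(np.array(a)+[0,0,dz+34],np.array(b)+[0,0,dz+34]) for a,b in box(-3,3,-67,67,0,40)+box(-6,6,-22,22,40,72)]
a=draw(p,e,(s[0],s[1],-.08),(280,190,430,320),5,(255,0,0))
cv2.imwrite('pics/kp.png',cv2.resize(a,(690,598))[:,:,::-1])
E
```

```text
{'time_s': 72.85, 'eef_pos': [601.75, 41.174, 159.616], 'ee_rot': [-0.0, 0.735, 0.678, -0.0], 'force': [-0.679, -0.532, -2.763], 'grip_width': 0.13, 'grip_force': 58.569}
jig xy 60.0 -8.6 th-jig -0.0
```

View pics/kp.png

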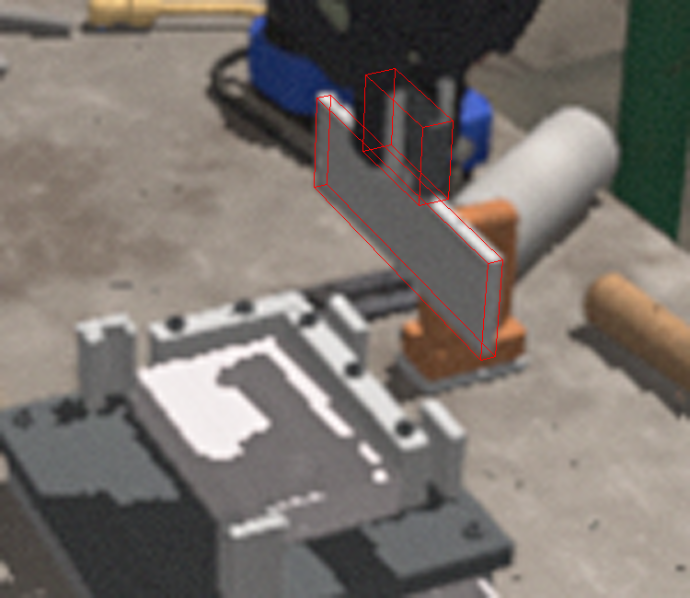

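Call:
{"fn": "send_rows", "kwargs": {"targets": [[1,0.0025,-0.025,0,0,0,0],[1,0.0025,-0.03,0,0,0,0],[1,0.0025,-0.031,0,0,0,0],[1,0,0,0,0,0,0],[1,0,0,0.02,0,0,0],[1,0,0,0.02,0,0,0],[1,0,0,0,0,0,0],[1,0,0,0,0,0,0],[1,0,0,0,0,0,0],[1,0,0,0,0,0,0]]}}

```text
time_s: 74.15
eef_pos: [516.9, 55.5, 120.3]
ee_rot: [0.0, 0.735, 0.678, 0.0]
force: [-0.4, -0.4, -2.5]
grip_width: 0.127
grip_force: 59.1
```

```bash
python3 - <<'E'
from h import *
st();here();toj(-26.2,-1.2,76,theta=-.08)
E
```

```text
{'time_s': 74.15, 'eef_pos': [516.944, 55.492, 120.33], 'ee_rot': [0.0, 0.735, 0.678, 0.0], 'force': [-0.446, -0.357, -2.542], 'grip_width': 0.127, 'grip_force': 59.14}
jig xy -25.7 -1.1 th-jig 0.0
theta -0.080 tool dx -0.1 dy -0.5 dz 44.3 az 0.000
```

Call:
{"fn": "send_rows", "kwargs": {"targets": [[1,0,-0.0005,0.005,0,0,0],[1,0,0,0.005,0,0,0],[1,0,0,0.005,0,0,0],[1,0,0,0.005,0,0,0],[1,0,0,0,0,0,0],[1,0,0,0,0,0,0],[1,0,0,0,0,0,0],[1,0,0,0,0,0,0],[1,0,0,0,0,0,0],[1,0,0,0,0,0,0]]}}

```text
time_s: 75.4
eef_pos: [516.1, 55.6, 99.8]
ee_rot: [-0.0, 0.735, 0.678, -0.0]
force: [-0.3, -0.1, -3.4]
grip_width: 0.131
grip_force: 59.2
```

Free of contact, inside the slots. Continue down.

Call:
{"fn": "send_rows", "kwargs": {"targets": [[1,0,0,0.005,0,0,0],[1,0,0,0.005,0,0,0],[1,0,0,0.005,0,0,0],[1,0,0,0.004,0,0,0],[1,0,0,0.003,0,0,0],[1,0,0,0,0,0,0],[1,0,0,0,0,0,0],[1,0,0,0,0,0,0],[1,0,0,0,0,0,0],[1,0,0,0,0,0,0]]}}

```text
time_s: 76.65
eef_pos: [516.2, 55.6, 77.8]
ee_rot: [0.0, 0.735, 0.678, 0.0]
force: [-0.4, -0.1, -1.8]
grip_width: 0.127
grip_force: 59.2
```

Call:
{"fn": "send_rows", "kwargs": {"targets": [[1,0,0,0.001,0,0,0],[1,0,0,0.001,0,0,0],[1,0,0,0.0005,0,0,0],[1,0,0,0,0,0,0],[1,0,0,0,0,0,0],[1,0,0,0,0,0,0],[1,0,0,0,0,0,0],[1,0,0,0,0,0,0],[1,0,0,0,0,0,0],[1,0,0,0,0,0,0]]}}

```text
time_s: 77.9
eef_pos: [516.1, 55.6, 75.4]
ee_rot: [0.0, 0.735, 0.678, 0.0]
force: [-2.1, -0.4, 0.7]
grip_width: 0.133
grip_force: 59.8
```

Call:
{"fn": "send_rows", "kwargs": {"targets": [[0.6,0,0,0,0,0,0],[0.3,0,0,0,0,0,0],[0.2,0,0,0,0,0,0],[0.2,0,0,-0.02,0,0,0],[0.2,0,0,-0.03,0,0,0],[0.2,0,0,-0.03,0,0,0],[0.2,0.05,0,0,0,0,0],[0.2,0.05,0,0,0,0,0],[0.2,0.05,0,0,0,0,0],[0.2,0.05,0,0,0,0,0]]}}

```text
time_s: 79.15
eef_pos: [532.2, 256.6, 155.4]
ee_rot: [0.0, 0.735, 0.678, 0.0]
force: [0.8, -1.1, 0.7]
grip_width: 0.401
grip_force: 0.0
```

```bash
python3 - <<'E'
from h import *
st()
p=ctrl.capture('top');q=ctrl.capture('side')
e=box(-20,44,-48,56,34,52)+[(np.array(a)+[-26,-1,34],np.array(b)+[-26,-1,34]) for a,b in box(-3,3,-67,67,0,40)+box(-6,6,-22,22,40,72)]
R=(320,165,440,285);Q=(270,225,410,345)
im=np.vstack([np.hstack([cv2.resize(draw(p,x,POSE,R,4,(255,0,0)),(300,300)),cv2.resize(draw(q,x,POSE,Q,4,(255,0,0)),(350,300))]) for x in(e,[])])
cv2.imwrite('pics/end.png',im[:,:,::-1])
for n,z in(('scraper',0),('keeper',34),('plate_1',34)):
  for c in(p,q):
    for r in ctrl.landmark_of(n,c)[:1]: print(n,r['score'],world(c,r['point'],z).round())
print(J(POSE,[(-26,-1,34),(12,4,34)]).round(1))
E
```

```text
{'time_s': 79.15, 'eef_pos': [532.158, 256.583, 155.368], 'ee_rot': [0.0, 0.735, 0.678, 0.0], 'force': [0.848, -1.083, 0.733], 'grip_width': 0.401, 'grip_force': 0.0}
scraper 0.69 [692. 114.   0.]
scraper 0.79 [693. 114.   0.]
keeper 0.88 [512.  57.  34.]
keeper 0.75 [522.  57.  34.]
plate_1 0.55 [551.  61.  34.]
plate_1 0.65 [559.  60.  34.]
[[516.6  55.6  34. ]
 [554.9  57.5  34. ]]
```

View pics/end.png

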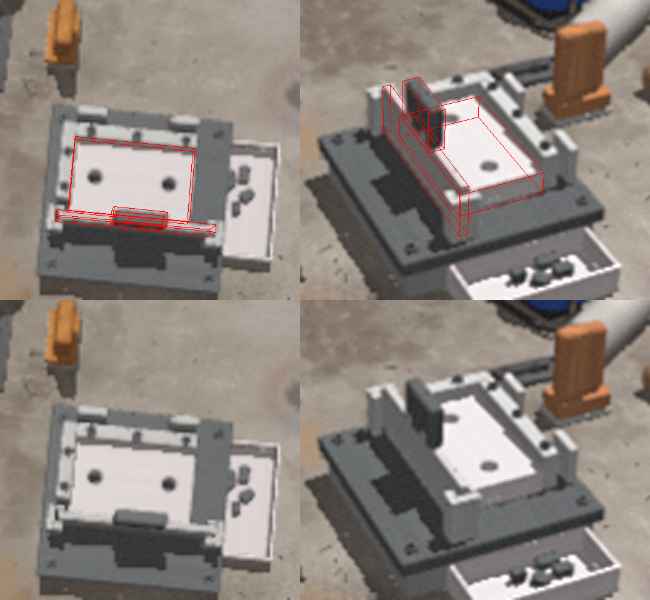

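```bash
python3 -c "
from rig import ctrl
print(ctrl.finish_job())"
```

```text
the job is handed in; nothing more can be done
None
```

I handed the job in after about 80 s of robot time; no verdict came back. The last pictures show four or five slag chips in the tray (I couldn't count them exactly), all three plates stacked against the fence and stop, the keeper down in both posts and the scraper upright on the bench. One plate got knocked aside partway through, and my first grasp of it missed, so I found it again and placed it on the second try.

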